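# Tip out a bin, take the tapered sleeve and nest it on the lantern cone

### The job

Tip the bin that holds the tapered brass sleeve forward on its pivot, take the sleeve out, and stand it upright on the bench on its wide end, letting go of it. Then take it again from above by its collar, lower it into the open-topped lantern over the tapered cone, stopping as soon as it rests there so that it sits straight and loose (do not press it: the tapers would jam), and tip the bin shut again. Leave the other bin with its straight sleeve, and everything else on the bench, as it is.

Things in the scene. Friction and masses are not known exactly. Their poses are not given: they have to be found in the camera images.
- sleeve: wanted part: hollow tapered brass sleeve, 78 mm long, 0.1 to 0.2 kg. Origin: centre of its wide open end; z along its axis to the collar. Rim 56 mm across, 6 mm high; then tapers from 52 to 32 mm at z = 48; solid straight collar 32 mm across from z = 48 to 78, where it is gripped. Mouth 46 mm. Lies in one bin, collar to the back; in the fully tipped bin its wide end stands flat on the front wall.
- straight_sleeve: plain straight brass sleeve in the other bin, 32 mm across, 70 mm long, no taper. Origin: centre of one end, z along its axis. Leave it there.
- rack: fixed steel rack with two tip-out bins. Origin: centre of its footprint; x to its back, y to its left. Cheek plates at y = -155, 0, 155 mm, x = -78 to 70 mm; a wire shelf 203 mm up, from x = -11 mm to the back, covers the backs of the bins. It stands left or right of the robot's x axis, the lantern on the other side; the bench between them is clear up to 0.58 m ahead of the robot.
- left_bin (a joint): angle of the left bin (at rack y = 78 mm), rad: 0 shut, grows as it tips forward to the robot's side, stop at 1.05. The pivot is stiff (about 0.35 N m; up to 7 N at the grip): the bin stays at the angle where it is left. The sleeve may stay at the back below about 0.95; at the stop it slides to the front wall.
- right_bin (a joint): angle of the right bin (at rack y = -78 mm), rad: 0 shut, grows as it tips forward to the robot's side, stop at 1.05. The pivot is stiff (about 0.35 N m; up to 7 N at the grip): the bin stays at the angle where it is left. The sleeve may stay at the back below about 0.95; at the stop it slides to the front wall.
- left_bin_pull (a point): grip of the left bin: a grey block slanting up and out from the top edge of its front wall, 58 mm long, 14 mm wide across (along the pivot), 16 mm thick. This point is the place to pinch it from above: 32 mm in front of the front wall's outer face and, when shut, 111 mm above the pivot line; it moves with the bin, 116 mm from the pivot.
- right_bin_pull (a point): grip of the right bin: a grey block slanting up and out from the top edge of its front wall, 58 mm long, 14 mm wide across (along the pivot), 16 mm thick. This point is the place to pinch it from above: 32 mm in front of the front wall's outer face and, when shut, 111 mm above the pivot line; it moves with the bin, 116 mm from the pivot.
- left_bin_pivot (a point): middle of the left bin's pivot line, at the bin's lower front edge, 50 mm above the bench. Axes turn with the bin: x along its floor to the back, z up its front wall, y along the pivot (rack's y). Clear plastic bin, outside 120 mm front to back, 142 mm wide, front wall 100 mm high, back wall 25 mm, all 3 mm thick.
- right_bin_pivot (a point): middle of the right bin's pivot line, at the bin's lower front edge, 50 mm above the bench. Axes turn with the bin: x along its floor to the back, z up its front wall, y along the pivot (rack's y). Clear plastic bin, outside 120 mm front to back, 142 mm wide, front wall 100 mm high, back wall 25 mm, all 3 mm thick.
- lantern: fixed brass lantern, roof off. Origin: centre of its footprint. Square base plate 220 mm wide, top at 22 mm; four posts 98 mm either way from the centre; square top frame of 10 mm bars at 180 to 190 mm height, clear opening 186 mm; corner finials up to 212 mm.
- cone_foot (a point): centre of the foot of the upright brass cone in the middle of the lantern, 28 mm above the bench, on a disc 72 mm across. The cone is 51 mm across at its foot, 30 mm at its top 50 mm higher. The sleeve goes over it wide end down and comes to rest, tapers touching all round, with its wide end about 12 mm above this point.
- size_jar: glass jar with a lid, 48 mm across, 75 mm tall; origin at the centre of its foot. Leave alone.
- loop_finial: small turned brass finial, 32 mm across, 40 mm tall; origin at the centre of its foot. Leave alone.
- canopy: brass ceiling-rose dome, 110 mm across, 46 mm tall; origin at the centre of its underside. Leave alone.
- leaf_book: flat book of leaf, 85 mm square, 12 mm thick; origin at the centre of its underside. Leave alone.
- leaf_brush: brush lying on the bench; leave alone.
- screwdriver: screwdriver lying on the bench; leave alone.
There are look-alikes about, which are no part of the job. Leave any red look-alike of the sleeve alone.

How it is judged:
By the outcome, as a careful person would: the job done as asked, in the order asked, and still so for the second after the job is handed in, with the robot touching nothing.
It also fails if it takes over 72 s, if anything falls off the work surface, if the arm or the gripper's body presses on something with over 40 N, if the wrist force passes 120 N, or if a joint passes its speed limit or range.

### The arm

A 7-joint arm with a two-finger parallel gripper is mounted at the origin on the work surface. World frame = base frame: x ahead of the robot, y to its left, z up, the work surface at z = 0. Lengths are in m, angles in rad, forces in N, time in s.
With the tool pointing down it reaches from about 0.4 to 0.875 m from the base axis. Payload 19.3 kg.
Tool frame: the origin (TCP) lies at the centre of the arm's flange, where the gripper is bolted on; the fingertips stand 173 mm ahead of it and the grasp point (between the pads) lies 155 mm ahead of it (bot.grip_point_offset is the distance from the TCP to the grasp point, in m); z points along the fingers, x is the direction in which the jaws open and shut, and the axes are right-handed (so a half turn about z gives the same grasp; the last joint's range is limited). The gripper opens to 85 mm and grips with 20 to 120 N. Pads are 22 mm wide; open, the fingers measure 114 mm over their backs; the gripper's body (76 mm by 85 mm) begins 54 mm behind the grasp point. The pads swing forward as they close: fully open they stand 13 mm farther back than shut.
Start: joints at [-1.341, 0.521, -0.036, 1.599, 0.021, 1.021, -0.113], TCP at [0.185, 0.597, 0.405] pointing down, gripper open.
Joint ranges: [-2.91, 2.91], [-0.3, 2.13], [-1.5, 1.42], [0.17, 2.43], [-1.26, 4.41], [0.16, 1.93], [-2.52, 2.52]. Speed limits (rad/s): [1.89, 1.89, 2.39, 2.39, 3.01, 3.01, 3.01].

### API

Orientations are given as [roll, pitch, yaw] about the fixed x, y, z axes, in that order (R = Rz(yaw) Ry(pitch) Rx(roll)).
In Python, from workcell import bot gives the robot as it stands.
- The arm moves only by the tool step_arm, never from a script. Its argument "plan" is a list that holds one entry, the list of rows, each a list of 4 numbers: the shift along the world's x, y, z in cm, then the turn about the world's z in rad. A call has 1 to 12 rows; each row is the pose to reach, as a shift and turn from the pose measured when the call began; what a row does not reach only later rows make up. A row lasts 1/12 s, in which the tool goes at most 41.7 mm and 7.16 degrees, less where a joint would pass 70% of its speed; a pose out of reach is approached as far as the arm can. A call with a gripper value outside its range is refused whole. "jaw" is the closure, from 0 (fully open) to 1 (shut), set as the call begins (left out, the last holds). The fingers move at their own pace and stop on an object; "force" is the grip in N (left out, the last holds). Time passes only in rows, so rows that repeat a pose let the fingers close. It gives the time, the measured TCP pose, the force and the opening at its end, in the units of the state.
- bot.observe(): the state, without advancing time (a new reading comes with each control period).
- bot.grab_frame(name): name is "side" or "top" or "wrist"; returns a dict with "pixels" (400x640x3 uint8, blue, green, red), "mtx" (3x3 intrinsics, pixels), "R" (3x3) and "t" (3): a world point X has camera coordinates R X + t. Camera axes: x right, y down, z forward; pixel columns grow to the right and rows downward; lengths in m; the calibration is good to about 2 mm. A picture is of the moment at which its call begins. There is no depth.
- bot.job_done(): hands the job in, once; it reports no verdict.
The state is a dict: "clock": time; "qpos": joint angles; "qd": joint speeds; "joint_efforts": joint torques, N m; "position": TCP position; "tool_rot": TCP orientation; "force": force on the tool from outside, world axes, zero at the start; "moment": the same for the moment, N m; "grip_width": finger opening in m.
Only numpy, scipy, OpenCV 4.12 (cv2) and the standard library are available. Lean on these libraries where they do the work, as an engineer would, in place of code of your own. Each camera call takes 0.05 s, during which the arm holds its last target.

## Working session

There is one attempt and no reset: what is moved stays moved. The work goes in short steps, Python scripts to look and compute and a tool call to move; the robot and the scene stay as the last step left them, time stands still between calls to the robot, and variables do not carry over. Pictures are saved under pics/ and viewed, and the job is handed in when it is done.

Besides the shell and the picture viewer there is one more tool, called by a JSON object that holds its "name" and its "arguments", one argument or row to a line. step_arm: Moves the arm, as the interface text tells. Its arguments: {"type":"object","properties":{"plan":{"type":"array"},"jaw":{"type":"number"},"force":{"type":"number"}},"required":["plan"]}

```bash
mkdir -p pics; ls; cat > h.py <<'E'
import numpy as np, cv2
from workcell import bot
def grab(n,f=None):
    d=bot.grab_frame(n); 
    for k in('mtx','R','t'): d[k]=np.array(d[k],float)
    d['pixels']=np.array(d['pixels'],np.uint8)
    if f: cv2.imwrite('pics/'+f,d['pixels'])
    np.savez(''+n+'.npz',**d); return d
def load(n):
    return dict(np.load(''+n+'.npz'))
def ray(d,u,v):
    c=-d['R'].T@d['t'].ravel(); r=d['R'].T@np.linalg.inv(d['mtx'])@np.array([u,v,1.]); return c,r/np.linalg.norm(r)
def onz(d,u,v,z):
    c,r=ray(d,u,v); return c+r*(z-c[2])/r[2]
def proj(d,X):
    p=d['mtx']@(d['R']@np.array(X,float)+d['t'].ravel()); return p[:2]/p[2]
def tri(d1,p1,d2,p2):
    c1,r1=ray(d1,*p1);c2,r2=ray(d2,*p2)
    A=np.stack([r1,-r2],1);s=np.linalg.lstsq(A,c2-c1,rcond=None)[0]
    a=c1+r1*s[0];b=c2+r2*s[1];return (a+b)/2,np.linalg.norm(a-b)
E
python3 - <<'E'
from h import *
for n in('side','top','wrist'):
    d=grab(n,n+'0.png'); print(n,(-d['R'].T@d['t'].ravel()).round(3),d['mtx'][0,0])
s=bot.observe()
for k,v in s.items(): print(k,np.round(v,3))
print(bot.grip_point_offset)
E
```

```text
pics
side [-0.505 -0.164  0.848] 413.0780827577233
top [0.398 0.008 1.472] 473.2086487028638
wrist [0.119 0.617 0.374] 291.42475323701245
clock 0.15
qpos [-1.341  0.522 -0.036  1.6    0.021  1.021 -0.113]
qd [ 0.    -0.001 -0.001 -0.001  0.001 -0.001 -0.001]
joint_efforts [ 2.0000e-03 -9.2739e+01  1.9810e+00 -3.7006e+01  1.8000e-02  6.0000e-03
 -0.0000e+00]
position [0.185 0.597 0.404]
tool_rot [3.142e+00 1.000e-03 1.271e+00]
force [-0.048  0.054  0.553]
moment [-0.003  0.017 -0.039]
grip_width 0.086
0.1547
```

View pics/side0.png

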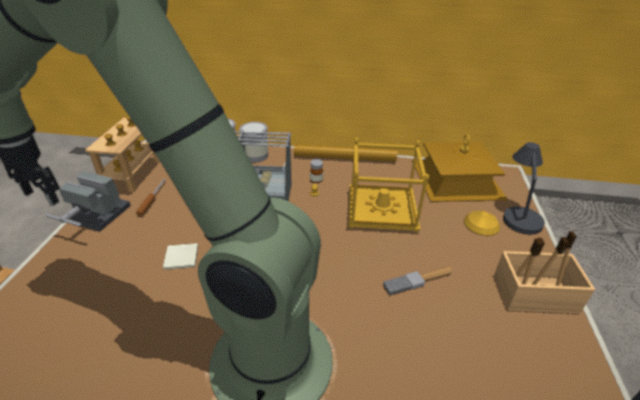

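View pics/top0.png

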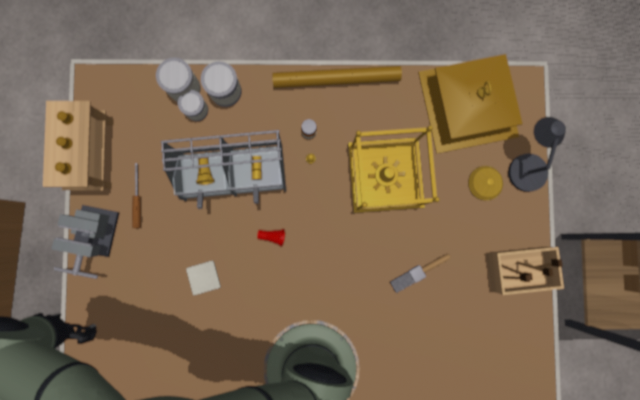

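View pics/wrist0.png

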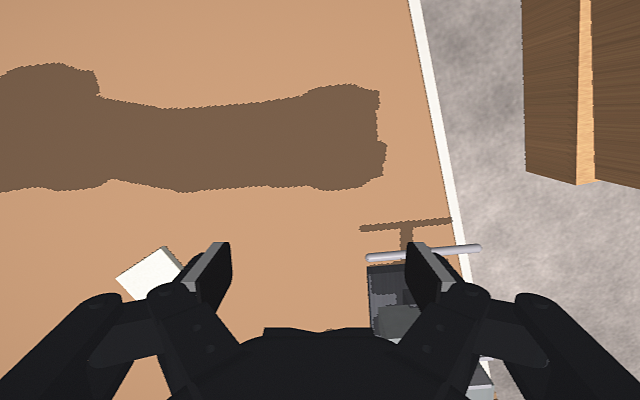

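```bash
python3 - <<'E'
from h import *
d=load('top')
p=d['pixels'][115:225,150:300]
cv2.imwrite('pics/rackzoom.png',cv2.resize(p,None,fx=5.3,fy=5.3,interpolation=cv2.INTER_CUBIC))
p=d['pixels'][115:225,335:450]
cv2.imwrite('pics/lanzoom.png',cv2.resize(p,None,fx=5.3,fy=5.3,interpolation=cv2.INTER_CUBIC))
for px in [(204,170),(256,166),(271,237),(388,174)]: print(px,onz(d,*px,0.08).round(3))
E
```

```text
(204, 170) [0.594 0.317 0.08 ]
(256, 166) [0.606 0.164 0.08 ]
(271, 237) [0.396 0.118 0.08 ]
(388, 174) [ 0.582 -0.228  0.08 ]
```

View pics/rackzoom.png

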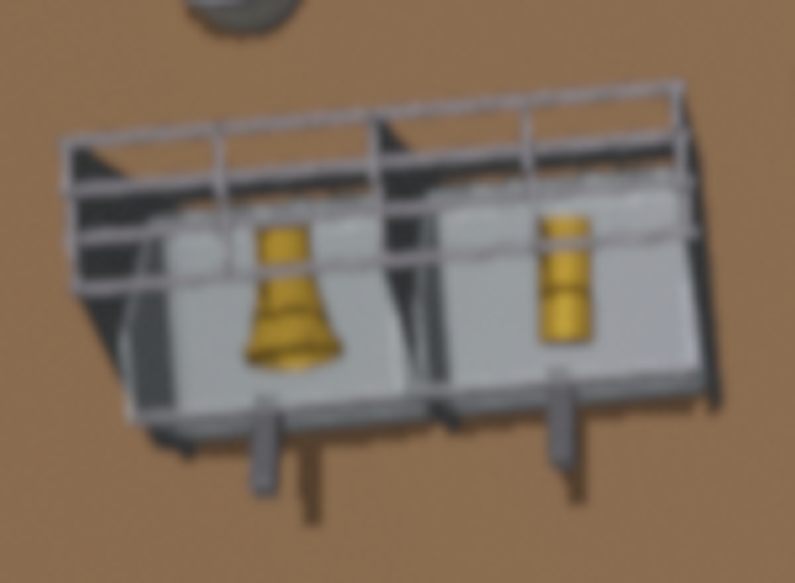

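View pics/lanzoom.png

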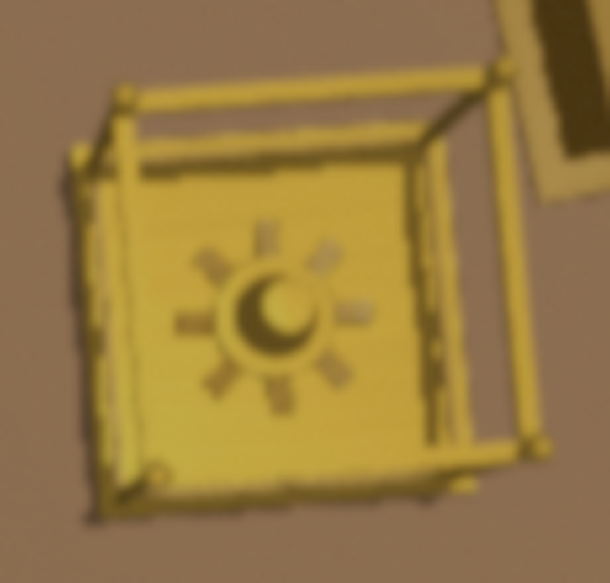

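```bash
python3 - <<'E'
from h import *
d=load('top')
P={}
def Z(u,v,z,ox=150): return onz(d,ox+u/5.3,115+v/5.3,z)
for n,u,v,z in [('sFL',78,290,.203),('sFR',693,235,.203),('sBL',65,142,.203),('sBR',680,88,.203),('pullL tip',265,492,.18),('pullL root',263,400,.15),('pullR tip',563,466,.18),('pullR root',562,372,.15),('bin front L end',137,415,.15),('bin front R end(left bin)',405,395,.15),('rb',440,390,.15),('rb2',695,370,.15)]:
    P[n]=Z(u,v,z); print(n,P[n].round(4))
dy=P['sFL']-P['sFR'];print(np.linalg.norm(dy),np.arctan2(-dy[0],dy[1])); dy=P['sBL']-P['sBR'];print(np.linalg.norm(dy),np.arctan2(-dy[0],dy[1]))
print('mid', ((P['sFL']+P['sFR']+P['sBL']+P['sBR'])/4))
for n,u,v,z in [('FL',125,100,.19),('FR',500,72,.19),('BR',533,448,.19),('BL',160,475,.19),('conetop',290,307,.078),('disc',277,315,.028)]:
    print(n,Z(u,v,z,335).round(4))
E
```

```text
sFL [0.5768 0.3947 0.203 ]
sFR [0.6056 0.0833 0.203 ]
sBL [0.6528 0.403  0.203 ]
sBR [0.6816 0.0903 0.203 ]
pullL tip [0.4756 0.3038 0.18  ]
pullL root [0.526  0.3125 0.15  ]
pullR tip [0.4891 0.151  0.18  ]
pullR root [0.541  0.1553 0.15  ]
bin front L end [0.518  0.3785 0.15  ]
bin front R end(left bin) [0.5287 0.2379 0.15  ]
rb [0.5314 0.2195 0.15  ]
rb2 [0.5421 0.0851 0.15  ]
0.312727119578867 0.09198606242003193
0.31400177366453885 0.09174930536060065
mid [0.62918895 0.24283472 0.203     ]
FL [ 0.6788 -0.1293  0.19  ]
FR [ 0.6941 -0.325   0.19  ]
BR [ 0.4978 -0.3385  0.19  ]
BL [ 0.4838 -0.1459  0.19  ]
conetop [ 0.5859 -0.2333  0.078 ]
disc [ 0.5879 -0.2343  0.028 ]
```

Candidates for the sleeve in the top view:
- Tapered brass part in the left bin at (204,170).
- Straight brass piece in the right bin at (256,166).
- Red look-alike on the bench at (271,237).
- Brass finials on the wooden stand at about (65,117), (65,142) and (65,168).

I choose (204,170). It is brass and tapered with its collar to the back, and the zoomed crop confirms that. So the rack is on the left and the left bin is the one to tip. The lantern is on the right, with its cone at about (388,174).

{"name": "step_arm", "arguments": {
  "plan": [
    [[28,-29,0,0.39],[28,-29,0,0.39],[28,-29,0,0.39],[28,-29,0,0.39],[28,-29,0,0.39],[28,-29,0,0.39],[28,-29,0,0.39],[28,-29,0,0.39],[28,-29,0,0.39],[28,-29,0,0.39],[28,-29,0,0.39],[28,-29,0,0.39]]
  ],
  "jaw": 0.3
}}

```text
clock: 1.15
position: [0.4656, 0.3056, 0.4041]
tool_rot: [-3.142, 0.001, 1.658]
force: [-0.7, 0.8, -0.5]
grip_width: 0.0595
```

```bash
python3 - <<'E'
from h import *
d=grab('wrist','w1.png');t=grab('top','t1.png')
s=bot.observe()
print(s['clock'],np.round(s['position'],4),np.round(s['tool_rot'],3),np.round(s['force'],2),s['grip_width'])
print(proj(d,[.491,.308,.161]))
for z in(.15,.16,.17):pass
E
```

```text
1.25 [0.4641 0.3076 0.4041] [-3.141e+00  1.000e-03  1.662e+00] [ 0.  -0.   0.8] 0.05999338632025066
[318.52914005 237.87557273]
```

View pics/w1.png

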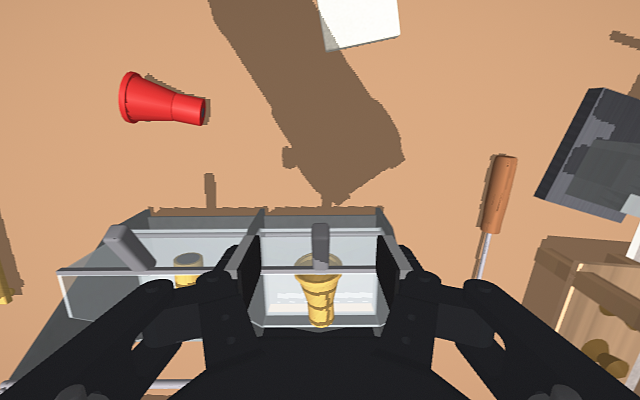

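The pull block spans (320,222) to (320,270), and my predicted pinch point at (318,238) falls on it. The tapered sleeve is visible behind it in the left bin. I'll descend onto the pull.

{"name": "step_arm", "arguments": {
  "plan": [
    [[2.7,0.2,0,0],[2.7,0.2,-3,0],[2.7,0.2,-6,0],[2.7,0.2,-8,0],[2.7,0.2,-8.8,0],[2.7,0.2,-8.8,0]]
  ]
}}

```text
clock: 1.75
position: [0.4901, 0.3104, 0.3146]
tool_rot: [-3.138, 0.002, 1.663]
force: [-0.4, -0.5, 0.4]
grip_width: 0.06
```

```bash
python3 - <<'E'
from h import *
d=grab('wrist','w2.png')
s=bot.observe()
print(s['clock'],np.round(s['position'],4),np.round(s['tool_rot'],3),np.round(s['force'],2),s['grip_width'])
E
```

```text
1.8 [0.4906 0.3105 0.3162] [-3.140e+00  1.000e-03  1.663e+00] [-1.    0.26  0.55] 0.06020231472934724
```

View pics/w2.png

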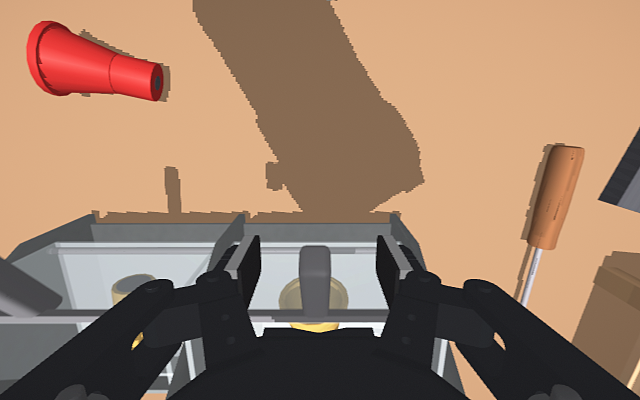

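The block at (315,280) sits midway between the pads. Closing.

{"name": "step_arm", "arguments": {
  "plan": [
    [[0,0,0,0],[0,0,0,0],[0,0,0,0],[0,0,0,0],[0,0,0,0],[0,0,0,0],[0,0,0,0]]
  ],
  "jaw": 1,
  "force": 35
}}

```text
clock: 2.38
position: [0.491, 0.3092, 0.3173]
tool_rot: [-3.141, 0.002, 1.662]
force: [-2.8, -10.7, 14.1]
grip_width: 0.0132
```

```bash
python3 - <<'E'
from h import *
s=bot.observe()
print(s['clock'],np.round(s['position'],4),np.round(s['force'],2),s['grip_width'])
c,sn=np.cos(.092),np.sin(.092)
def p(th): 
    x=-.032*np.cos(th)-.111*np.sin(th); z=-.032*np.sin(th)+.111*np.cos(th); return x,z
x0,z0=p(0)
for th in np.linspace(0,1.06,13)[1:]:
    x,z=p(th); dx=x-x0; print([round(100*dx*c,1),round(100*dx*sn,1),round(100*(z-z0),1)],round(th,2))
E
```

```text
2.3833 [0.491  0.3092 0.3173] [ -2.84 -10.73  14.06] 0.013209366901337938
[np.float64(-1.0), np.float64(-0.1), np.float64(-0.3)] 0.09
[np.float64(-1.9), np.float64(-0.2), np.float64(-0.7)] 0.18
[np.float64(-2.8), np.float64(-0.3), np.float64(-1.2)] 0.26
[np.float64(-3.6), np.float64(-0.3), np.float64(-1.8)] 0.35
[np.float64(-4.4), np.float64(-0.4), np.float64(-2.4)] 0.44
[np.float64(-5.2), np.float64(-0.5), np.float64(-3.1)] 0.53
[np.float64(-5.8), np.float64(-0.5), np.float64(-3.9)] 0.62
[np.float64(-6.4), np.float64(-0.6), np.float64(-4.7)] 0.71
[np.float64(-6.9), np.float64(-0.6), np.float64(-5.6)] 0.8
[np.float64(-7.4), np.float64(-0.7), np.float64(-6.5)] 0.88
[np.float64(-7.7), np.float64(-0.7), np.float64(-7.5)] 0.97
[np.float64(-8.0), np.float64(-0.7), np.float64(-8.5)] 1.06
```

The pull is gripped, with a 13 mm opening. I'll tip it slowly in two halves.

{"name": "step_arm", "arguments": {
  "plan": [
    [[-0.5,0,-0.1,0],[-1.0,-0.1,-0.3,0],[-1.5,-0.1,-0.5,0],[-1.9,-0.2,-0.7,0],[-2.4,-0.2,-0.9,0],[-2.8,-0.3,-1.2,0],[-3.2,-0.3,-1.5,0],[-3.6,-0.3,-1.8,0],[-4.0,-0.4,-2.1,0],[-4.4,-0.4,-2.4,0],[-4.8,-0.4,-2.7,0],[-5.2,-0.5,-3.1,0]]
  ]
}}

```text
clock: 3.38
position: [0.44, 0.304, 0.2874]
tool_rot: [3.139, 0.001, 1.661]
force: [4.4, 0.0, 5.0]
grip_width: 0.0134
```

```bash
python3 - <<'E'
from h import *
d=grab('wrist','w3.png')
s=bot.observe()
print(s['clock'],np.round(s['position'],4),np.round(s['tool_rot'],3),np.round(s['force'],2),s['grip_width'])
E
```

```text
3.4333 [0.4392 0.304  0.2866] [3.140e+00 1.000e-03 1.662e+00] [ 6.63 -1.07 -1.2 ] 0.013216458393998935
```

View pics/w3.png

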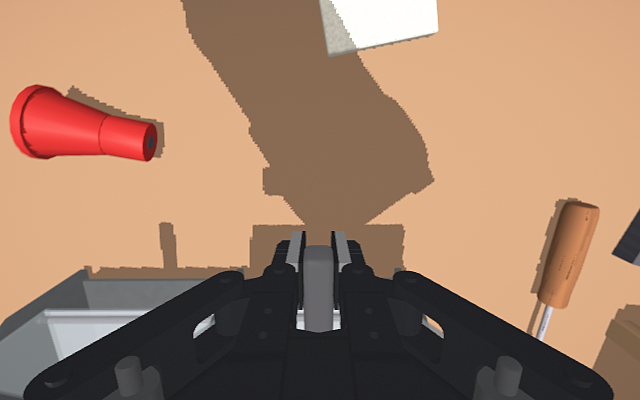

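The pull is still in the pads at (318,285), and the force along the arc is 6.6 N, as expected. I'll continue to the stop.

{"name": "step_arm", "arguments": {
  "plan": [
    [[-0.3,0,-0.4,0],[-0.6,0,-0.8,0],[-0.9,-0.1,-1.2,0],[-1.2,-0.1,-1.6,0],[-1.5,-0.1,-2.1,0],[-1.7,-0.1,-2.5,0],[-2.0,-0.2,-3.0,0],[-2.2,-0.2,-3.5,0],[-2.4,-0.2,-4.0,0],[-2.6,-0.2,-4.6,0],[-2.8,-0.2,-5.2,0],[-2.9,-0.2,-5.6,0]]
  ]
}}

```text
clock: 4.43
position: [0.4103, 0.3014, 0.2309]
tool_rot: [3.139, 0.002, 1.661]
force: [-0.8, -6.6, 7.6]
grip_width: 0.0133
```

```bash
python3 - <<'E'
from h import *
s=bot.observe()
print(s['clock'],np.round(s['position'],4),np.round(s['tool_rot'],3),np.round(s['force'],2),s['grip_width'])
d=grab('top','t3.png')
p=d['pixels'][110:260,140:310]
cv2.imwrite('pics/t3z.png',cv2.resize(p,None,fx=4,fy=4,interpolation=cv2.INTER_CUBIC))
E
```

```text
4.4333 [0.4103 0.3014 0.2309] [3.139e+00 2.000e-03 1.661e+00] [-0.79 -6.61  7.61] 0.01331303396964207
```

View pics/t3z.png

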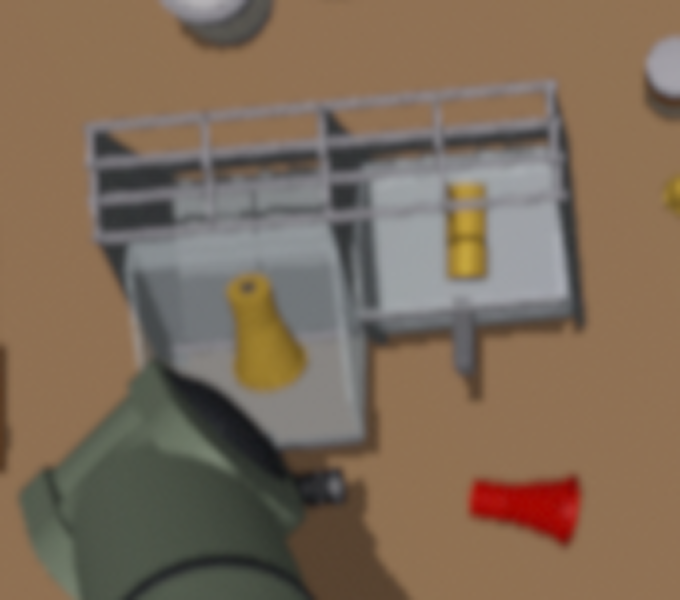

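The bin is at its stop and the sleeve now stands on the front wall, with its collar end at about (250,285) in this crop. Releasing the pull.

{"name": "step_arm", "arguments": {
  "plan": [
    [[0,0,0,0],[0,0,0,0],[0,0,0,0],[0,0,0,0],[0,0,2,0],[0,0,5,0],[-1,0,9,0],[-2,0,13,0],[-2,0,17,0],[-2,0,17,0]]
  ],
  "jaw": 0.45
}}

```text
clock: 5.32
position: [0.3907, 0.3022, 0.4073]
tool_rot: [3.132, -0.004, 1.662]
force: [0.8, 1.0, 1.5]
grip_width: 0.0469
```

```bash
python3 - <<'E'
from h import *
d=grab('wrist','w4.png')
s=bot.observe()
print(s['clock'],np.round(s['position'],4),np.round(s['tool_rot'],3),np.round(s['force'],2),s['grip_width'])
d=grab('top','t4.png')
d=grab('side','s4.png')
p=d['pixels'][110:260,200:400]
cv2.imwrite('pics/s4z.png',cv2.resize(p,None,fx=4,fy=4,interpolation=cv2.INTER_CUBIC))
E
```

```text
5.3667 [0.3905 0.3019 0.4042] [ 3.134e+00 -2.000e-03  1.661e+00] [ 0.53 -0.18 -0.52] 0.04706738376169839
```

View pics/w4.png

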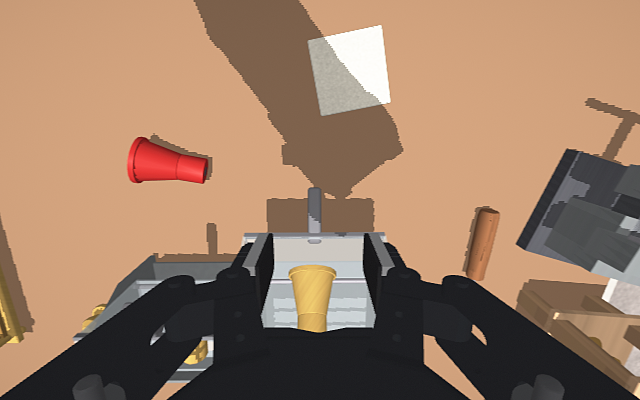

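View pics/s4z.png

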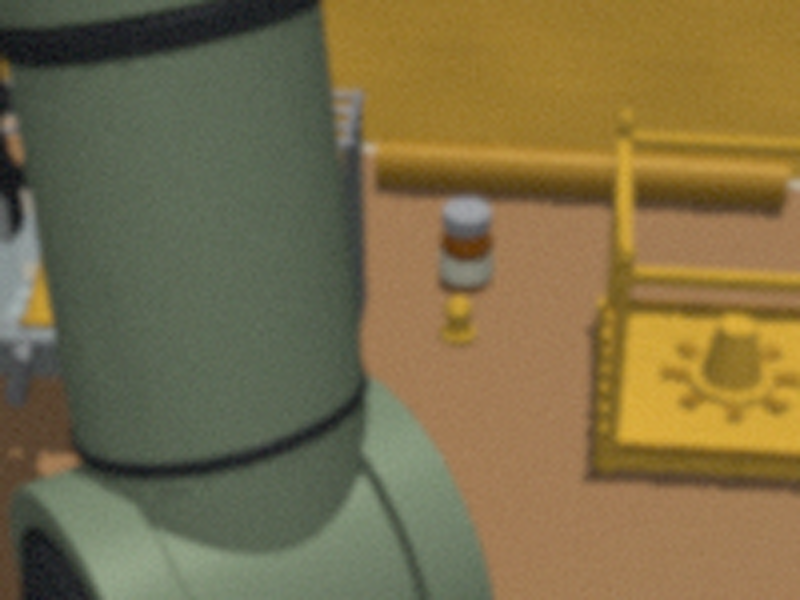

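```bash
python3 - <<'E'
from h import *
w=load('wrist');t=load('top')
piv=np.array([.5229,.3121,.05]);c,s=np.cos(.092),np.sin(.092)
ex=np.array([c,s,0]);ey=np.array([-s,c,0]);ez=np.array([0,0,1.])
th=1.05
bx=np.cos(th)*ex+np.sin(th)*ez; bz=-np.sin(th)*ex+np.cos(th)*ez
for h in(.031,.036,.041):
    b=piv+.003*bx+h*bz
    top=b+.078*bx; print(h,'collar end',top.round(4),'topcam',proj(t,top).round(1),'wrist rim front/left/right',proj(w,b+.028*bz).round(1),proj(w,b+.028*ey).round(1),proj(w,b-.028*ey).round(1), proj(w,b+.05*bx+.016*ey).round(1),proj(w,b+.05*bx-.016*ey).round(1))
hsv=cv2.cvtColor(t['pixels'],cv2.COLOR_BGR2HSV)
m=cv2.inRange(hsv,(15,100,60),(32,255,255));m[:, :185]=0;m[:,230:]=0;m[:150]=0;m[215:]=0
ys,xs=np.nonzero(m);print(xs.min(),xs.max(),ys.min(),ys.max())
for y in range(ys.min(),ys.max()+1,2): print(y,xs[ys==y].min(),xs[ys==y].max())
w_=cv2.cvtColor(w['pixels'],cv2.COLOR_BGR2HSV)
m=cv2.inRange(w_,(15,60,60),(32,255,255));m[:,:270]=0;m[:,360:]=0;m[:240]=0;m[335:]=0
ys,xs=np.nonzero(m)
for y in range(ys.min(),ys.max()+1,6): print('w',y,xs[ys==y].min(),xs[ys==y].max())
p=t['pixels'][150:220,180:240]
cv2.imwrite('pics/t4z.png',cv2.resize(p,None,fx=8,fy=8,interpolation=cv2.INTER_CUBIC))
E
```

```text
0.031 collar end [0.5363 0.3133 0.1357] topcam [200.6 187.4] wrist rim front/left/right [314.8 252.2] [338.6 265.2] [291.3 265.4] [329.9 306.8] [299.9 306.9]
0.036 collar end [0.5319 0.3129 0.1382] topcam [200.5 188.8] wrist rim front/left/right [314.8 249.7] [338.8 263. ] [291.1 263.1] [330.  304.8] [299.6 304.9]
0.041 collar end [0.5276 0.3125 0.1407] topcam [200.4 190.2] wrist rim front/left/right [314.8 247.1] [339.1 260.7] [290.8 260.9] [330.2 302.8] [299.4 302.9]
197 216 179 207
179 201 205
181 197 206
183 197 207
185 197 207
187 198 208
189 199 209
191 199 210
193 199 211
195 199 213
197 199 215
199 199 216
201 199 215
203 199 214
205 200 212
207 203 208
w 265 302 322
w 271 289 335
w 277 289 335
w 283 292 331
w 289 293 330
w 295 294 329
w 301 295 328
w 307 296 327
w 313 297 326
w 319 298 325
w 325 298 326
w 331 311 325
```

View pics/t4z.png

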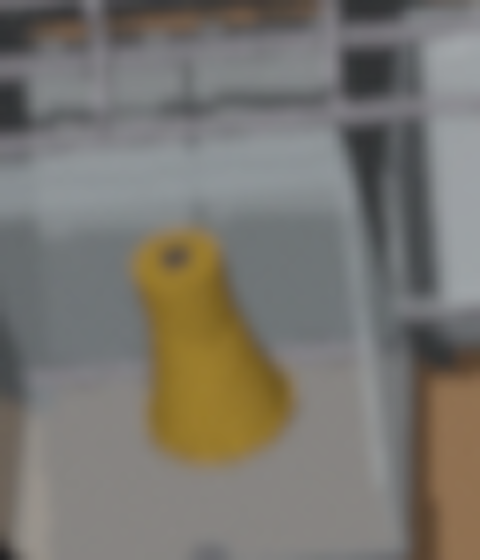

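```bash
python3 - <<'E'
from h import *
w=load('wrist');t=load('top')
piv=np.array([.5229,.3121,.05]);c,s=np.cos(.092),np.sin(.092)
ex=np.array([c,s,0]);ey=np.array([-s,c,0]);ez=np.array([0,0,1.])
for th in (1.05,):
    bx=np.cos(th)*ex+np.sin(th)*ez; bz=-np.sin(th)*ex+np.cos(th)*ez
    B=lambda x,y,z: piv+x*bx+y*ey+z*bz
    for n,P in [('FTL',B(0,.071,.1)),('FTR',B(0,-.071,.1)),('pull',B(-.032,0,.111)),('backbotL',B(.12,.071,0)),('backbotR',B(.12,-.071,0)),('front-floor inner L',B(.003,.068,.003)),('R',B(.003,-.068,.003))]: print(n,P.round(3),'W',proj(w,P).round(1),'T',proj(t,P).round(1))
p=w['pixels'][170:340,220:420]
cv2.imwrite('pics/w4z.png',cv2.resize(p,None,fx=4,fy=3.5,interpolation=cv2.INTER_CUBIC))
p=t['pixels'][150:230,165:265]
cv2.imwrite('pics/t4z2.png',cv2.resize(p,None,fx=7,fy=7,interpolation=cv2.INTER_CUBIC))
E
```

```text
FTL [0.43  0.375 0.1  ] W [384.  227.3] T [181.4 225.3]
FTR [0.443 0.233 0.1  ] W [245.  227.7] T [230.6 220.8]
pull [0.411 0.302 0.077] W [314.6 197.4] T [208.3 231.9]
backbotL [0.576 0.388 0.154] W [387.  386.8] T [172.3 172.5]
backbotR [0.589 0.247 0.154] W [242.6 387.6] T [223.2 168. ]
front-floor inner L [0.516 0.38  0.054] W [369.3 276.7] T [184.4 197. ]
R [0.528 0.244 0.054] W [260.9 277.1] T [229.8 192.9]
```

View pics/w4z.png

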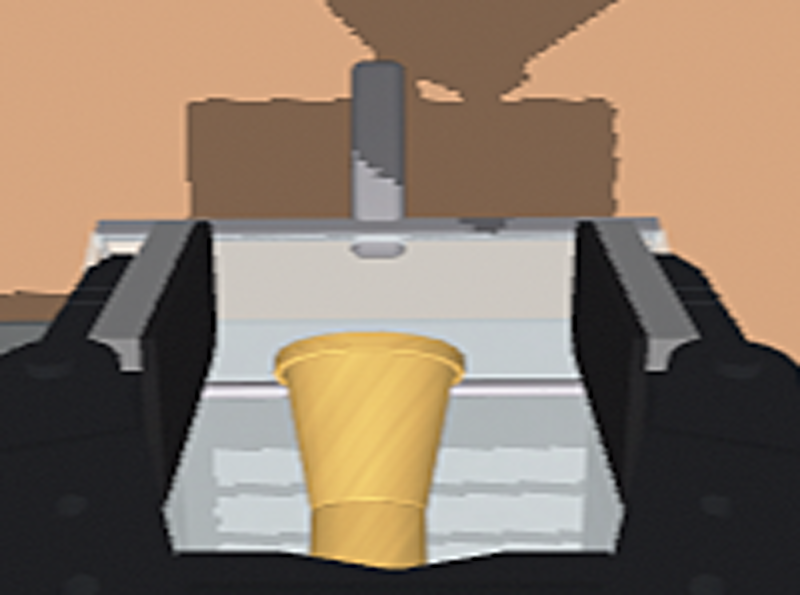

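View pics/t4z2.png

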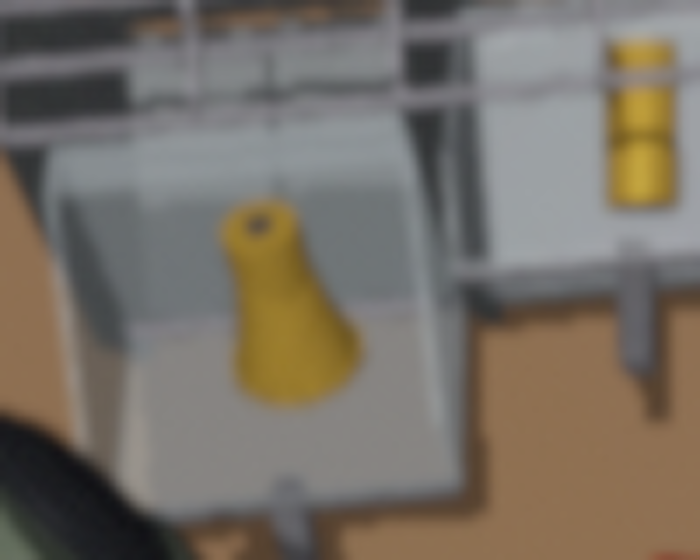

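```bash
python3 - <<'E'
from h import *
w=load('wrist');t=load('top')
piv=np.array([.5229,.3121,.05]);c,s=np.cos(.092),np.sin(.092)
ex=np.array([c,s,0]);ey=np.array([-s,c,0]);ez=np.array([0,0,1.])
print('obs: topcam end 202.1,182.1; rim R/L (289,274),(335,274); rim front (312,264.5)+; bin row bias +4; collar start (306?)')
for th,phi in ((1.05,0),(1.05,.16),(1.02,0.16),(1.02,.0)):
    bx=np.cos(th)*ex+np.sin(th)*ez; bz=-np.sin(th)*ex+np.cos(th)*ez
    a=np.cos(phi)*bx-np.sin(phi)*bz; r=np.sin(phi)*bx+np.cos(phi)*bz
    b=piv+.003*bx+.003*bz+.028*r-.002*ey
    e=b+.078*a
    print(th,phi,e.round(4),'T end',proj(t,e).round(1),'T rimfront',proj(t,b+.028*r).round(1),'W rim',proj(w,b+.028*r).round(1),proj(w,b+.028*ey).round(1),proj(w,b-.028*ey).round(1),'W collar start front',proj(w,b+.048*a+.016*r).round(1))
print(onz(t,202.1,182.1,.130),onz(t,202.1,182.1,.136))
E
```

```text
obs: topcam end 202.1,182.1; rim R/L (289,274),(335,274); rim front (312,264.5)+; bin row bias +4; collar start (306?)
1.05 0 [0.5364 0.3113 0.1357] T end [201.3 187.3] T rimfront [207.  210.5] W rim [313.  252.2] [336.9 265.2] [289.7 265.4] W collar start front [312.8 298.5]
1.05 0.16 [0.5492 0.3125 0.1323] T end [201.2 182.9] T rimfront [206.4 208.7] W rim [313.  259.5] [337.1 268.7] [289.4 268.9] W collar start front [312.9 307.9]
1.02 0.16 [0.5516 0.3127 0.1315] T end [201.2 182.1] T rimfront [206.2 208.2] W rim [313.  261.1] [337.1 269.5] [289.4 269.7] W collar start front [312.9 309.7]
1.02 0.0 [0.539  0.3116 0.1352] T end [201.2 186.4] T rimfront [206.9 210.2] W rim [313.  253.6] [337.  265.9] [289.6 266.1] W collar start front [312.8 300.4]
[0.55185895 0.31051887 0.13      ] [0.55117002 0.309168   0.136     ]
```

```bash
python3 - <<'E'
from h import *
w=load('wrist');t=load('top')
c,s=np.cos(.092),np.sin(.092)
ex=np.array([c,s,0]);ey=np.array([-s,c,0]);ez=np.array([0,0,1.])
print(bot.observe()['clock'])
for dx in (0,.004):
  piv=np.array([.5229,.3121,.05])+dx*ex
  for th in (1.05,1.0,.95,.9):
    bx=np.cos(th)*ex+np.sin(th)*ez; bz=-np.sin(th)*ex+np.cos(th)*ez
    B=lambda x,y,z: piv+x*bx+y*ey+z*bz
    e=B(.081,-.002,.031)
    print(dx,th,'FTR',proj(w,B(0,-.071,.1)).round(1),proj(t,B(0,-.071,.1)).round(1),'junc',proj(w,B(.003,0,.003)).round(1),proj(t,B(.003,-.068,.003)).round(1),'bb T',proj(t,B(.12,.071,0)).round(1),proj(t,B(.12,-.071,0)).round(1),'end T',proj(t,e).round(1),'rimfrontW',proj(w,B(.003,-.002,.059)).round(1))
E
```

```text
5.4667
0 1.05 FTR [245.  227.7] [230.6 220.8] junc [315.1 276.9] [229.8 192.9] bb T [172.3 172.5] [223.2 168. ] end T [201.3 187.3] rimfrontW [313.  252.2]
0 1.0 FTR [244.2 231.7] [230.3 219.8] junc [315.1 277.1] [229.8 192.8] bb T [172.5 170.9] [223.3 166.3] end T [201.2 185.8] rimfrontW [313.  254.6]
0 0.95 FTR [243.4 236. ] [230.  218.8] junc [315.1 277.2] [229.8 192.8] bb T [172.7 169.3] [223.4 164.8] end T [201.2 184.4] rimfrontW [313.  257.1]
0 0.9 FTR [242.6 240.4] [229.6 217.7] junc [315.1 277.4] [229.8 192.7] bb T [173.  167.8] [223.4 163.3] end T [201.2 183. ] rimfrontW [313.  259.6]
0.004 1.05 FTR [245.3 231.3] [230.5 219.4] junc [315.1 279.7] [229.7 191.6] bb T [172.2 171.1] [223.1 166.6] end T [201.2 185.9] rimfrontW [313.1 255.4]
0.004 1.0 FTR [244.5 235.4] [230.2 218.4] junc [315.1 279.9] [229.7 191.5] bb T [172.4 169.5] [223.2 164.9] end T [201.1 184.4] rimfrontW [313.  257.8]
0.004 0.95 FTR [243.7 239.7] [229.9 217.4] junc [315.1 280. ] [229.7 191.5] bb T [172.6 167.9] [223.2 163.4] end T [201.1 183. ] rimfrontW [313.  260.3]
0.004 0.9 FTR [242.9 244.1] [229.5 216.3] junc [315.1 280.2] [229.7 191.4] bb T [172.9 166.4] [223.3 161.9] end T [201.1 181.6] rimfrontW [313.  262.9]
```

The sleeve slid forward, but both views disagree with it standing flat. The rim front is at wrist row 264 (255 expected) and the collar end at top row 182 (186 expected), which fits a lean of about 9° back onto the bin floor. The bin may be just short of its stop. I'll re-grip the pull, ease it back, and bring it briskly to the stop so the sleeve settles flat.

{"name": "step_arm", "arguments": {
  "plan": [
    [[1,0,-4,0],[2,0,-8,0],[2,0,-12,0],[2,0,-15,0],[2,0,-17,0],[2,0,-17.3,0],[2,0,-17.3,0]]
  ]
}}

```text
clock: 6.05
position: [0.4096, 0.3009, 0.226]
tool_rot: [-3.141, 0.004, 1.661]
force: [-0.5, -0.5, 0.1]
grip_width: 0.0471
```

{"name": "step_arm", "arguments": {
  "plan": [
    [[0,0,0,0],[0,0,0,0],[0,0,0,0],[0,0,0,0],[0,0,0,0]]
  ],
  "jaw": 1,
  "force": 40
}}

```text
clock: 6.47
position: [0.4097, 0.3014, 0.2268]
tool_rot: [3.141, 0.003, 1.662]
force: [-0.4, 3.6, 3.7]
grip_width: 0.0133
```

```bash
python3 - <<'E'
from h import *
s=bot.observe()
print(s['clock'],np.round(s['position'],4),np.round(s['force'],2),s['grip_width'])
c,sn=np.cos(.092),np.sin(.092)
def p(th): 
    x=-.032*np.cos(th)-.111*np.sin(th); z=-.032*np.sin(th)+.111*np.cos(th); return x,z
x0,z0=p(1.05)
for th in np.arange(.75,1.12,.05):
    x,z=p(th); dx=x-x0; print(round(th,2),np.round([100*dx*c,100*dx*sn,100*(z-z0)],1))
E
```

```text
6.4667 [0.4097 0.3014 0.2268] [-0.4   3.58  3.7 ] 0.013291116413206405
0.75 [1.3 0.1 3.2]
0.8 [1.  0.1 2.7]
0.85 [0.8 0.1 2.2]
0.9 [0.5 0.  1.6]
0.95 [0.3 0.  1.1]
1.0 [0.2 0.  0.6]
1.05 [ 0.  0. -0.]
1.1 [-0.1 -0.  -0.6]
```

{"name": "step_arm", "arguments": {
  "plan": [
    [[0.2,0,0.6,0],[0.5,0,1.6,0],[0.8,0.1,2.2,0],[0.8,0.1,2.2,0],[0.4,0,1.2,0],[-0.1,0,-0.6,0],[-0.1,0,-0.8,0],[-0.1,0,-0.8,0],[-0.1,0,-0.8,0]]
  ]
}}

```text
clock: 7.22
position: [0.4089, 0.3013, 0.2193]
tool_rot: [3.141, 0.003, 1.662]
force: [-3.2, 0.6, 2.5]
grip_width: 0.0134
```

```bash
python3 - <<'E'
from h import *
s=bot.observe()
print(s['clock'],np.round(s['position'],4),np.round(s['force'],2),s['grip_width'])
t=grab('top','t5.png')
p=t['pixels'][150:230,165:265]
cv2.imwrite('pics/t5z.png',cv2.resize(p,None,fx=7,fy=7,interpolation=cv2.INTER_CUBIC))
E
```

```text
7.2167 [0.4089 0.3013 0.2193] [-3.18  0.65  2.5 ] 0.013401821715555585
```

View pics/t5z.png

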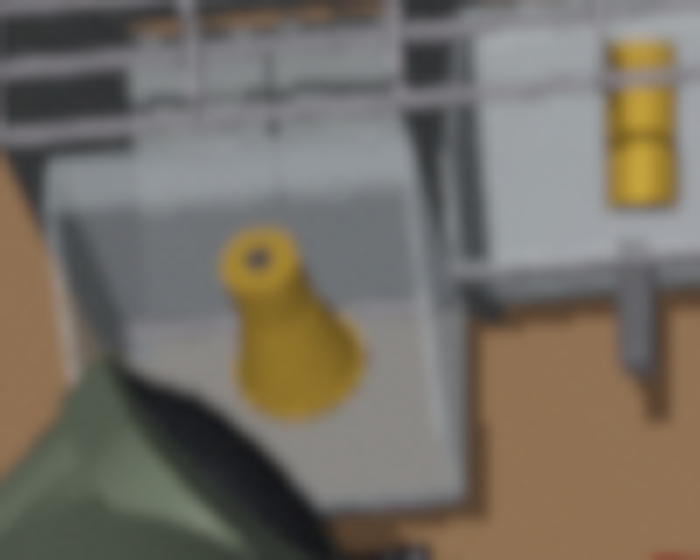

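The collar end is now at top pixel (202.1,186.9), against about 187 predicted for flat, so the sleeve stands flat on the front wall. I'll release and rise for a check view.

{"name": "step_arm", "arguments": {
  "plan": [
    [[0,0,0,0],[0,0,0,0],[0,0,0,0],[0,0,0,0],[0,0,3,0],[0,0,7,0],[-1,0,11,0],[-2,0,15,0],[-2,0,18.5,0],[-2,0,18.5,0]]
  ],
  "jaw": 0.35
}}

```text
clock: 8.1
position: [0.3893, 0.3019, 0.4105]
tool_rot: [3.134, -0.003, 1.662]
force: [0.7, 0.1, 0.3]
grip_width: 0.0558
```

```bash
python3 - <<'E'
from h import *
w=grab('wrist','w6.png')
s=bot.observe()
print(s['clock'],np.round(s['position'],4),np.round(s['tool_rot'],3),np.round(s['force'],2),s['grip_width'])
p=w['pixels'][170:340,220:420]
cv2.imwrite('pics/w6z.png',cv2.resize(p,None,fx=4,fy=3.5,interpolation=cv2.INTER_CUBIC))
t=load('top')
c,s=np.cos(.092),np.sin(.092)
ex=np.array([c,s,0]);ey=np.array([-s,c,0]);ez=np.array([0,0,1.])
th=1.05
for dx in(0,.003):
    piv=np.array([.5229,.3121,.05])+dx*ex
    bx=np.cos(th)*ex+np.sin(th)*ez; bz=-np.sin(th)*ex+np.cos(th)*ez
    B=lambda x,y,z: piv+x*bx+y*ey+z*bz
    print(dx,'FT',proj(w,B(0,-.071,.1)).round(1),proj(w,B(0,.071,.1)).round(1),'junc',proj(w,B(.003,0,.003)).round(1))
    b=B(.003,-.002,.031)
    print('rim f/l/r',proj(w,b+.028*bz).round(1),proj(w,b+.028*ey).round(1),proj(w,b-.028*ey).round(1),'collarstart',proj(w,b+.048*bx+.016*bz).round(1),'end',(b+.078*bx).round(4),proj(t,b+.078*bx).round(1))
w_=cv2.cvtColor(w['pixels'],cv2.COLOR_BGR2HSV)
m=cv2.inRange(w_,(15,60,60),(32,255,255));m[:,:270]=0;m[:,360:]=0;m[:230]=0;m[335:]=0
ys,xs=np.nonzero(m)
for y in range(ys.min(),ys.max()+1,6): print('w',y,xs[ys==y].min(),xs[ys==y].max())
E
```

```text
8.15 [0.3891 0.3016 0.4076] [ 3.136e+00 -1.000e-03  1.662e+00] [-0.39  0.33 -1.61] 0.05528603985909925
0 FT [246.4 228.3] [383.7 227.9] junc [315.6 277.1]
rim f/l/r [313.5 252.5] [337.2 265.4] [290.4 265.6] collarstart [313.3 298.3] end [0.5364 0.3113 0.1357] [201.3 187.3]
0.003 FT [246.6 230.9] [383.6 230.6] junc [315.6 279.1]
rim f/l/r [313.6 255. ] [337.1 267.7] [290.4 267.8] collarstart [313.3 300.8] end [0.5394 0.3116 0.1357] [201.2 186.2]
w 257 305 320
w 263 292 333
w 269 290 335
w 275 290 335
w 281 294 331
w 287 295 330
w 293 296 329
w 299 297 328
w 305 298 327
w 311 298 326
w 317 298 326
w 323 298 326
w 329 300 326
```

View pics/w6z.png

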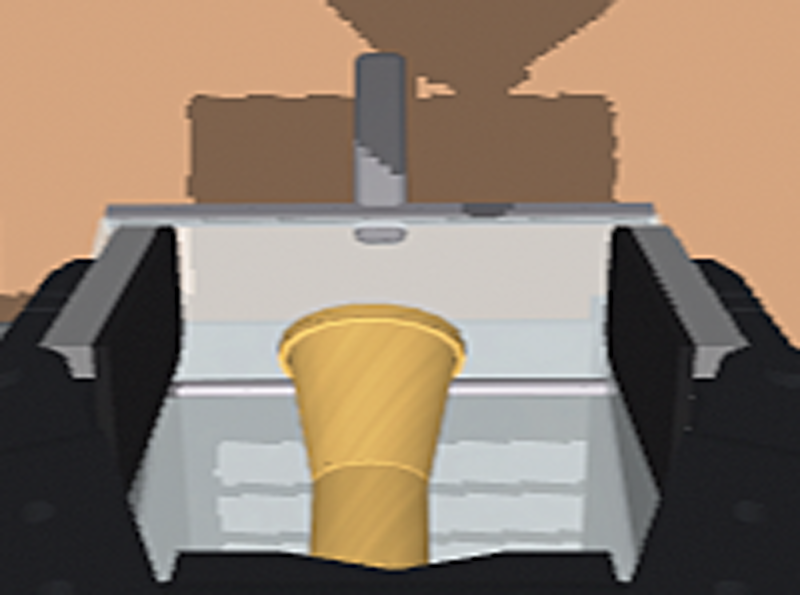

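The sleeve is flat on the wall: rim front at row 257, rim columns 290–335, and a slight offset from bin centre. Now I'll move above the collar and down.

{"name": "step_arm", "arguments": {
  "plan": [
    [[4,0.3,0,0],[8,0.5,0,0],[12,0.7,0,0],[14.2,0.8,-1,0],[14.2,0.8,-4,0],[14.2,0.8,-7,0],[14.2,0.8,-9,0],[14.2,0.8,-10,0],[14.2,0.8,-10,0]]
  ]
}}

```text
clock: 8.9
position: [0.5306, 0.3092, 0.3049]
tool_rot: [3.14, 0.001, 1.662]
force: [-0.1, -0.0, -0.5]
grip_width: 0.0561
```

```bash
python3 - <<'E'
from h import *
w=grab('wrist','w7.png')
s=bot.observe()
print(s['clock'],np.round(s['position'],4),np.round(s['tool_rot'],3),np.round(s['force'],2),s['grip_width'])
t=grab('top','t7.png')
E
```

```text
8.95 [0.531  0.3095 0.3068] [3.138 0.    1.662] [-0.67 -0.11  0.93] 0.055210863027927944
```

View pics/w7.png

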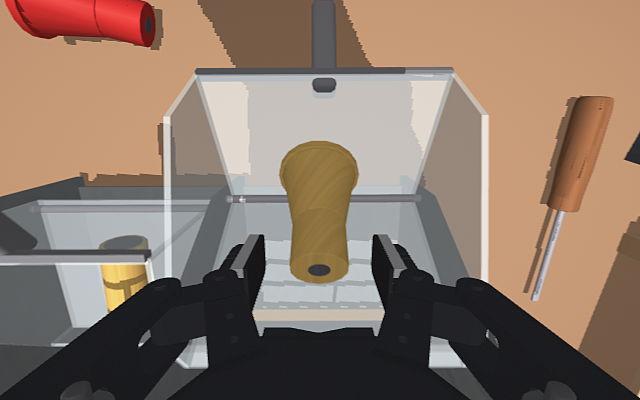

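```bash
python3 - <<'E'
from h import *
w=load('wrist');t=load('top')
print(onz(w,319.5,268,.1357).round(4), proj(w,[.5315,.3096,.122]).round(1),proj(w,[.531,.3095,.152]).round(1))
E
```

```text
[0.5409 0.3107 0.1357] [318.9 240.7] [319.  266.7]
```

The collar end at (319.5,268) maps to (0.541, 0.311), within 1.5 mm of the plan, and it is centred between the pads. Descend and grip.

{"name": "step_arm", "arguments": {
  "plan": [
    [[0,0.1,-1.5,0],[0.1,0.1,-2.9,0],[0.1,0.1,-2.9,0],[0.1,0.1,-2.9,0]]
  ]
}}

```text
clock: 9.33
position: [0.5325, 0.3108, 0.28]
tool_rot: [3.135, -0.001, 1.662]
force: [-0.4, 1.0, -0.0]
grip_width: 0.0558
```

{"name": "step_arm", "arguments": {
  "plan": [
    [[0,0,0,0],[0,0,0,0],[0,0,0,0],[0,0,0,0],[0,0,0,0],[0,0,0,0]]
  ],
  "jaw": 1,
  "force": 25
}}

```text
clock: 9.83
position: [0.533, 0.311, 0.2815]
tool_rot: [3.133, -0.002, 1.661]
force: [0.6, 0.2, 9.0]
grip_width: 0.0315
```

```bash
python3 - <<'E'
from h import *
w=grab('wrist','w8.png')
s=bot.observe()
print(s['clock'],np.round(s['position'],4),np.round(s['tool_rot'],3),np.round(s['force'],2),s['grip_width'])
E
```

```text
9.8833 [0.533  0.3109 0.2815] [ 3.133e+00 -2.000e-03  1.661e+00] [ 0.37 -0.62  7.66] 0.03120829229117555
```

View pics/w8.png

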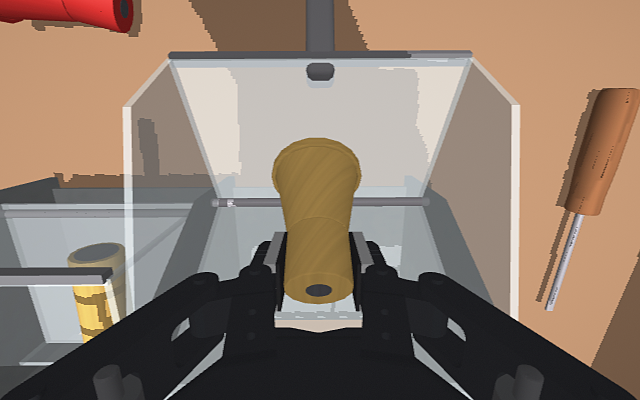

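The sleeve is gripped (31.2 mm opening) with its collar between the pads at (318,285). I'll lift up and forward, clear of the shelf and front wall.

{"name": "step_arm", "arguments": {
  "plan": [
    [[0,0,1,0],[-0.3,0,3,0],[-0.6,0,5.5,0],[-1.5,0,8,0],[-3,0,11,0],[-4.5,0,14,0],[-6,0,16.5,0],[-7,0,16.5,0],[-7,-0.5,16.5,0]]
  ]
}}

```text
clock: 10.63
position: [0.4612, 0.3068, 0.4485]
tool_rot: [3.131, -0.005, 1.664]
force: [0.1, -0.2, -2.8]
grip_width: 0.0313
```

{"name": "step_arm", "arguments": {
  "plan": [
    [[0,-4,0,0],[0,-8,0,0],[0,-12,0,0],[0,-16,0,0],[1,-20,0,0],[2,-24,0,0],[3,-28,0,0],[4,-31.5,0,0],[4,-31.5,-3,0],[4,-31.5,-6,0],[4,-31.5,-6,0]]
  ]
}}

```text
clock: 11.55
position: [0.4999, -0.0092, 0.384]
tool_rot: [3.138, -0.004, 1.662]
force: [-1.5, 0.2, -2.9]
grip_width: 0.0313
```

```bash
python3 - <<'E'
from h import *
w=grab('wrist','w9.png')
s=bot.observe()
print(s['clock'],np.round(s['position'],4),np.round(s['tool_rot'],3),np.round(s['force'],2),s['grip_width'])
t=grab('top','t9.png');t=grab('side','s9.png')
p=t['pixels'][100:300,240:500]
cv2.imwrite('pics/s9z.png',cv2.resize(p,None,fx=3,fy=3,interpolation=cv2.INTER_CUBIC))
E
```

```text
11.6 [ 0.5006 -0.0087  0.3865] [ 3.137 -0.004  1.663] [ 0.42 -0.56 -0.26] 0.03124049586242312
```

View pics/w9.png

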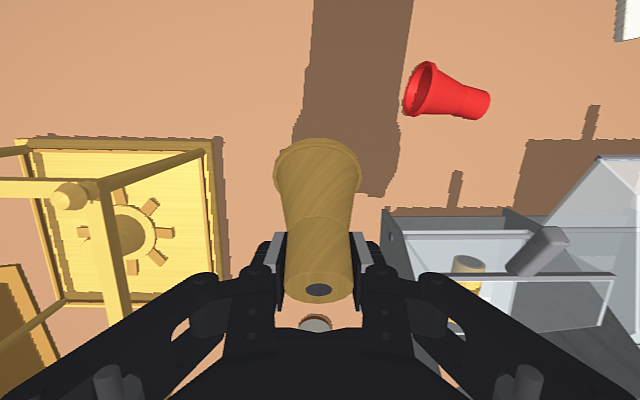

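View pics/s9z.png

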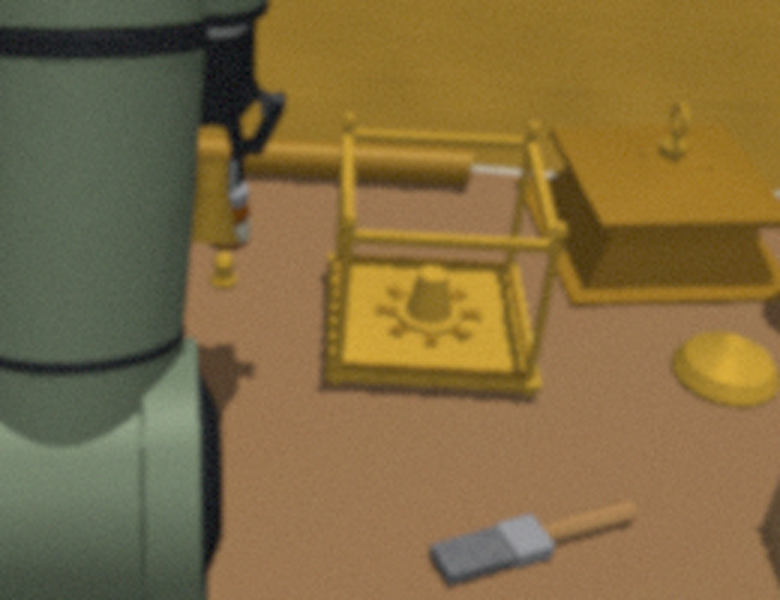

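View pics/t9.png

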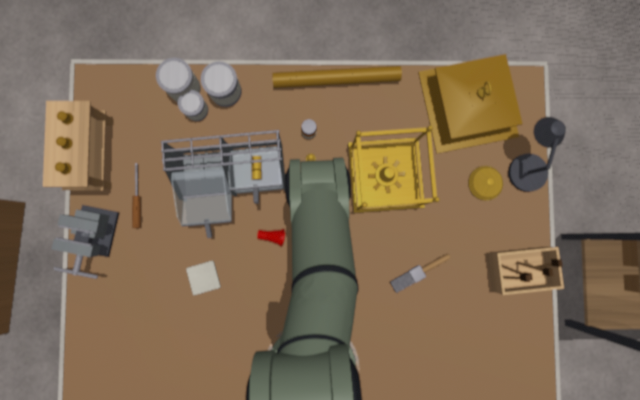

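The wrist view shows the sleeve held unchanged, at about 30° tilt, with the collar at (318,285). The bench below is clear. I'll lower it until the rim edge touches; contact is predicted at TCP z of about 0.227.

{"name": "step_arm", "arguments": {
  "plan": [
    [[0,0,-3.5,0],[0,0,-7,0],[0,0,-10.5,0],[0,0,-13,0],[0,0,-14.5,0],[0,0,-15.3,0],[0,0,-15.3,0]]
  ]
}}

```text
clock: 12.28
position: [0.5019, -0.0079, 0.2363]
tool_rot: [3.132, -0.005, 1.664]
force: [0.2, 0.5, -2.0]
grip_width: 0.0311
```

{"name": "step_arm", "arguments": {
  "plan": [
    [[0,0,-0.2,0],[0,0,-0.4,0],[0,0,-0.4,0]]
  ]
}}

```text
clock: 12.53
position: [0.5023, -0.0078, 0.2332]
tool_rot: [3.13, -0.005, 1.665]
force: [-0.3, -0.2, -2.2]
grip_width: 0.0312
```

{"name": "step_arm", "arguments": {
  "plan": [
    [[0,0,-0.3,0],[0,0,-0.5,0],[0,0,-0.5,0]]
  ]
}}

```text
clock: 12.78
position: [0.5023, -0.0078, 0.2282]
tool_rot: [3.13, -0.005, 1.665]
force: [-0.9, -0.7, -2.3]
grip_width: 0.0313
```

{"name": "step_arm", "arguments": {
  "plan": [
    [[0,0,-0.1,0],[0,0,-0.2,0],[0,0,-0.2,0]]
  ]
}}

```text
clock: 13.03
position: [0.5027, -0.0078, 0.2266]
tool_rot: [3.129, -0.005, 1.665]
force: [-0.7, -0.8, 9.5]
grip_width: 0.0313
```

Contact: Fz rose from −2 to +9.5 N at z = 0.2266. With the rim edge on the bench, I'll swing the grip gently back about it to right the sleeve in the pads.

{"name": "step_arm", "arguments": {
  "plan": [
    [[-0.2,0,0,0],[-0.4,0,0,0],[-0.6,-0.1,0,0],[-0.8,-0.1,0,0],[-1.0,-0.1,0,0],[-1.2,-0.1,0,0]]
  ]
}}

```text
clock: 13.53
position: [0.4911, -0.009, 0.2269]
tool_rot: [3.127, -0.004, 1.664]
force: [3.6, -0.4, 5.4]
grip_width: 0.0311
```

```bash
python3 - <<'E'
from h import *
w=grab('wrist','w10.png')
s=bot.observe()
print(s['clock'],np.round(s['position'],4),np.round(s['tool_rot'],3),np.round(s['force'],2),np.round(s['moment'],2),s['grip_width'])
E
```

```text
13.5833 [ 0.4907 -0.0089  0.2269] [ 3.127 -0.004  1.664] [ 3.6  -0.34  5.94] [-0.08 -1.02 -0.04] 0.03139203783956111
```

View pics/w10.png

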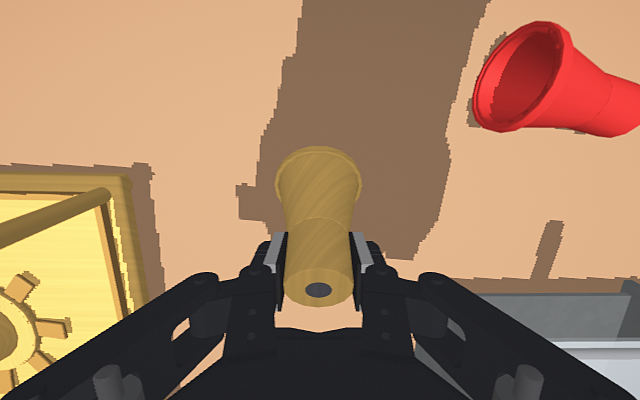

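The rim front moved from row 138 to 147 while the collar stayed put, so the sleeve is righting in the grip. I'll continue with slightly more press.

{"name": "step_arm", "arguments": {
  "plan": [
    [[-0.2,0,-0.1,0],[-0.4,0,-0.1,0],[-0.6,-0.1,-0.1,0],[-0.8,-0.1,-0.1,0],[-1.0,-0.1,-0.1,0],[-1.2,-0.1,-0.1,0]]
  ]
}}

```text
clock: 14.08
position: [0.4787, -0.01, 0.226]
tool_rot: [3.127, -0.004, 1.664]
force: [3.9, 0.4, 5.0]
grip_width: 0.0312
```

```bash
python3 - <<'E'
from h import *
w=grab('wrist','w11.png')
s=bot.observe()
print(s['clock'],np.round(s['position'],4),np.round(s['tool_rot'],3),np.round(s['force'],2),np.round(s['moment'],2),s['grip_width'])
a=cv2.imread('pics/w10.png')[120:320,240:400];b=w['pixels'][120:320,240:400]
cv2.imwrite('pics/w11c.png',cv2.resize(np.hstack([a,b]),None,fx=2.4,fy=2.4))
E
```

```text
14.1333 [ 0.4783 -0.01    0.2259] [ 3.127 -0.004  1.664] [3.04 0.69 5.54] [ 0.06 -0.92 -0.07] 0.03114073684532195
```

View pics/w11c.png

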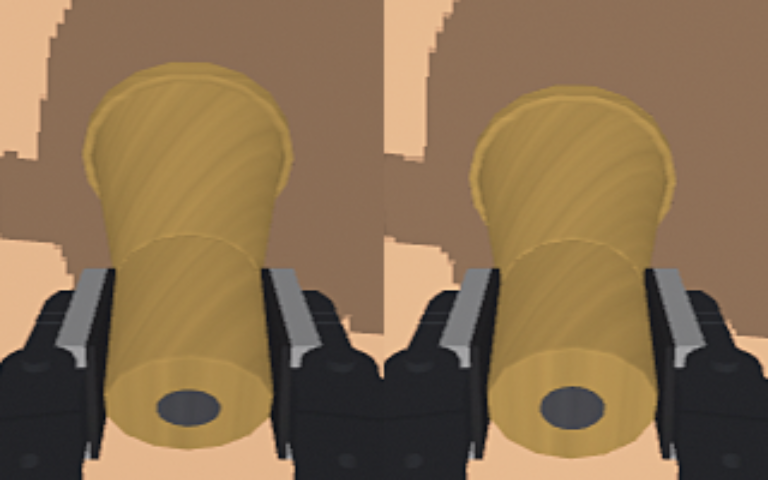

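It is clearly rotating upright: the end-face ellipse is rounder and the rim lower. Continuing.

{"name": "step_arm", "arguments": {
  "plan": [
    [[-0.3,0,-0.1,0],[-0.6,-0.1,-0.1,0],[-0.9,-0.1,-0.1,0],[-1.2,-0.1,-0.2,0],[-1.5,-0.1,-0.3,0],[-1.5,-0.1,-0.3,0]]
  ]
}}

```text
clock: 14.63
position: [0.4627, -0.0112, 0.2229]
tool_rot: [3.128, -0.004, 1.664]
force: [1.1, -2.0, 9.0]
grip_width: 0.031
```

```bash
python3 - <<'E'
from h import *
w=grab('wrist','w12.png')
s=bot.observe()
print(s['clock'],np.round(s['position'],4),np.round(s['tool_rot'],3),np.round(s['force'],2),np.round(s['moment'],2),s['grip_width'])
a=cv2.imread('pics/w11.png')[120:320,240:400];b=w['pixels'][120:320,240:400]
cv2.imwrite('pics/w12c.png',cv2.resize(np.hstack([a,b]),None,fx=2.4,fy=2.4))
# model: rotation center at grip, predicted rim/ends for tilts
T=np.array(s['position']);g=T+[0,0,-.152]
ex=np.array([.996,.092,0]);ez=np.array([0,0,1.]);ey=np.array([-.092,.996,0])
for al in (.52,.4,.3,.2,.1,0):
    a=np.sin(al)*ex+np.cos(al)*ez; r=-np.cos(al)*ex+np.sin(al)*ez
    b=g-.062*a; e=g+.016*a
    print(al,'rimtop',proj(w,b+.006*a+.028*r).round(1),'end c',proj(w,e).round(1),'end near/far',proj(w,e+.016*r).round(1),proj(w,e-.016*r).round(1))
E
```

```text
14.6833 [ 0.4628 -0.0111  0.2229] [ 3.128 -0.004  1.664] [ 0.86 -1.62 10.07] [-0.34 -0.42 -0.05] 0.03128742548375462
0.52 rimtop [316.5 142.2] end c [316.6 296.9] end near/far [316.6 278.8] [316.6 312. ]
0.4 rimtop [316.5 149.3] end c [316.6 294.7] end near/far [316.6 271.7] [316.6 314.2]
0.3 rimtop [316.5 155.8] end c [316.6 292.4] end near/far [316.6 265.7] [316.6 315.5]
0.2 rimtop [316.5 162.7] end c [316.6 289.7] end near/far [316.6 259.7] [316.6 316.2]
0.1 rimtop [316.5 170. ] end c [316.6 286.8] end near/far [316.6 253.9] [316.6 316.5]
0 rimtop [316.5 177.7] end c [316.6 283.5] end near/far [316.6 248.2] [316.6 316.2]
```

View pics/w12c.png

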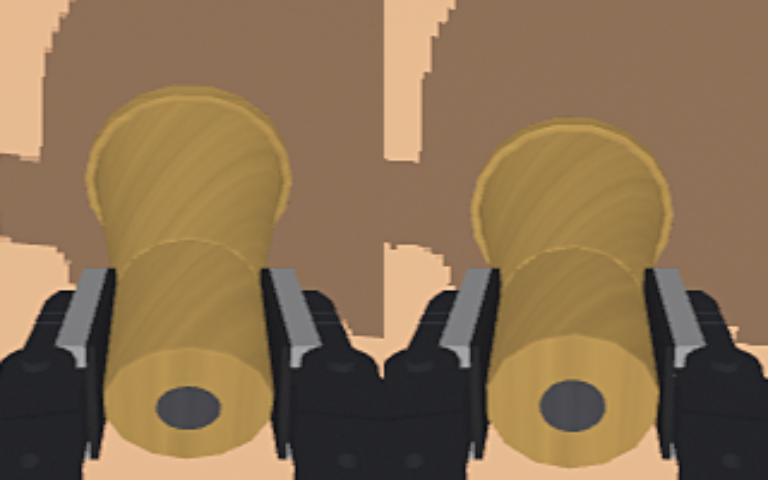

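The grip has dropped 3.7 mm of the 5.1 mm expected for flat, so about 4° of tilt remains, well inside stability. Releasing so that it settles on its wide end.

{"name": "step_arm", "arguments": {
  "plan": [
    [[0,0,0.1,0],[0,0,0.1,0],[0,0,0.1,0],[0,0,0.1,0],[0,0,0.1,0],[0,0,0.1,0]]
  ],
  "jaw": 0.3
}}

```text
clock: 15.18
position: [0.4627, -0.0111, 0.2238]
tool_rot: [3.128, -0.004, 1.664]
force: [-0.8, -0.3, 0.0]
grip_width: 0.0598
```

```bash
python3 - <<'E'
from h import *
w=grab('wrist','w13.png')
s=bot.observe()
print(s['clock'],np.round(s['position'],4),np.round(s['tool_rot'],3),np.round(s['force'],2),s['grip_width'])
E
```

```text
15.2333 [ 0.4628 -0.0111  0.2239] [ 3.128 -0.004  1.664] [-0.14 -0.04 -0.27] 0.059719304497148296
```

View pics/w13.png

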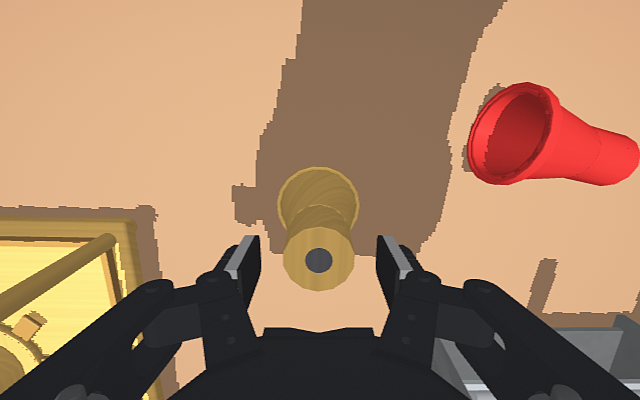

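It stands free, with the collar end at (318.5,260.5) and the rim top at row 167. Locating it and checking that it is upright.

```bash
python3 - <<'E'
from h import *
w=load('wrist')
e=onz(w,318.5,260.5,.078);print(e.round(4))
b=np.array([e[0],e[1],0])
th=np.linspace(0,2*np.pi,72)
ring=lambda r,z:np.array([proj(w,b+[r*np.cos(a),r*np.sin(a),z]) for a in th])
for r,z in((.028,0),(.028,.006),(.016,.078)):
    q=ring(r,z);print(r,z,q.min(0).round(1),q.max(0).round(1))
h=cv2.cvtColor(w['pixels'],cv2.COLOR_BGR2HSV)
m=cv2.inRange(h,(15,90,50),(32,255,255));m[:,:262]=0;m[:,375:]=0;m[:150]=0;m[300:]=0
n,l,st,_=cv2.connectedComponentsWithStats(m);i=1+st[1:,4].argmax();print(st[i])
ys,xs=np.nonzero(l==i)
for y in range(ys.min(),ys.max()+1,8): print(y,xs[ys==y].min(),xs[ys==y].max())
E
```

```text
[ 0.4577 -0.0108  0.078 ]
0.028 0 [277.4 165. ] [357.9 241.5]
0.028 0.006 [276.3 166.7] [359.2 245.2]
0.016 0.078 [282.  226.7] [354.9 292. ]
[ 276  165   84  127 7871]
165 311 326
173 293 343
181 285 351
189 280 356
197 278 358
205 277 359
213 277 358
221 280 355
229 285 351
237 286 351
245 284 353
253 283 355
261 283 354
269 284 353
277 289 348
285 298 337
```

The upright model silhouette at (0.4577, −0.0108) matches the mask: columns 276–359 and rows 165–292. So it is upright and free. I'll centre on the collar and grip again.

{"name": "step_arm", "arguments": {
  "plan": [
    [[-0.5,0,0,0],[-0.5,0,0,0],[-0.5,0,0,0]]
  ]
}}

```text
clock: 15.48
position: [0.4575, -0.0111, 0.2239]
tool_rot: [3.128, -0.004, 1.664]
force: [-0.3, 0.0, -0.2]
grip_width: 0.0594
```

{"name": "step_arm", "arguments": {
  "plan": [
    [[0,0,0,0],[0,0,0,0],[0,0,0,0],[0,0,0,0],[0,0,0,0],[0,0,0,0]]
  ],
  "jaw": 1,
  "force": 25
}}

```text
clock: 15.98
position: [0.4575, -0.0111, 0.2239]
tool_rot: [3.128, -0.004, 1.664]
force: [-0.0, 0.4, 4.9]
grip_width: 0.031
```

{"name": "step_arm", "arguments": {
  "plan": [
    [[0,0,1,0],[0,0,4,0],[0,0,8,0],[0,0,12,0],[0,0,16,0],[0,0,20,0],[0,0,24,0],[0,0,24,0],[0,0,24,0]]
  ]
}}

```text
clock: 16.73
position: [0.4573, -0.0112, 0.4661]
tool_rot: [3.124, -0.005, 1.664]
force: [-0.9, 0.9, -3.6]
grip_width: 0.031
```

```bash
python3 - <<'E'
from h import *
w=grab('wrist','w14.png')
s=bot.observe()
print(s['clock'],np.round(s['position'],4),np.round(s['tool_rot'],3),np.round(s['force'],2),s['grip_width'])
t=grab('top','t14.png');sd=grab('side','s14.png')
p=t['pixels'][115:225,335:450]
cv2.imwrite('pics/t14z.png',cv2.resize(p,None,fx=5.3,fy=5.3,interpolation=cv2.INTER_CUBIC))
p=sd['pixels'][130:240,335:440]
cv2.imwrite('pics/s14z.png',cv2.resize(p,None,fx=5.3,fy=5.3,interpolation=cv2.INTER_CUBIC))
E
```

```text
16.7833 [ 0.4571 -0.0112  0.4645] [ 3.127 -0.005  1.664] [-0.48  0.46 -2.51] 0.03148390322678887
```

View pics/w14.png

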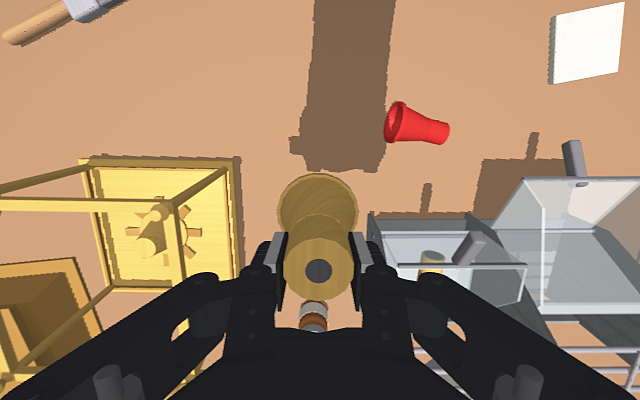

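View pics/s14z.png

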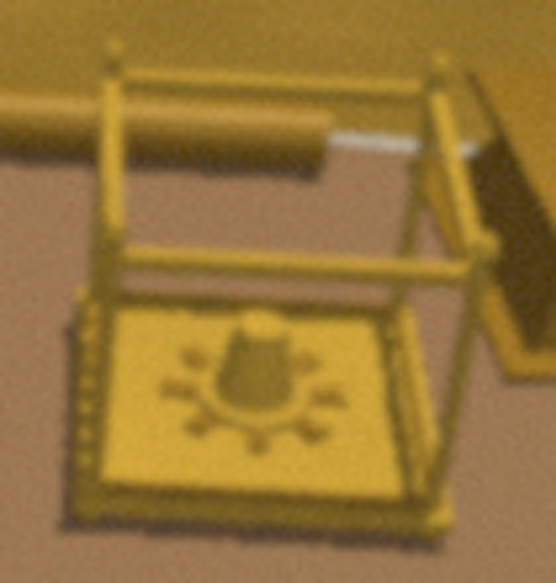

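View pics/t14z.png

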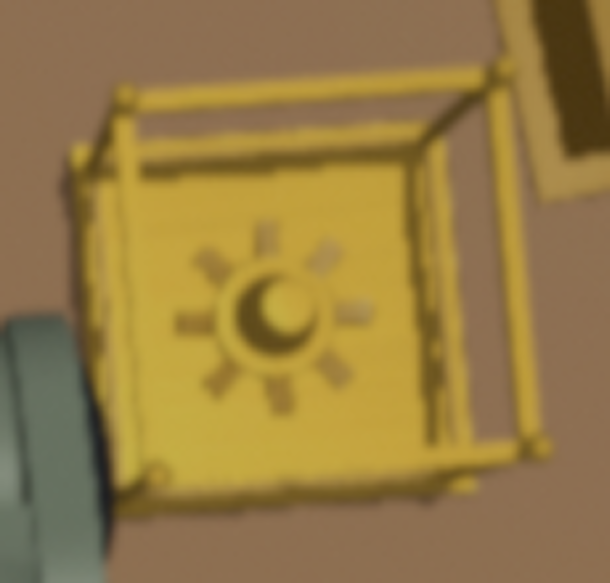

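```bash
python3 - <<'E'
from h import *
t=load('top');sd=load('side');w=load('wrist')
ct=(335+290/5.3,115+307/5.3);cs=(335+263/5.3,130+325/5.3)
print(tri(t,ct,sd,cs), onz(sd,*cs,.078))
# wrist cone top approx pixel (158,212)
print('wrist',onz(w,158,212,.078))
# wheel spokes in top: mean of opposite spokes at z=.022
import itertools
for a,b in [((267,238),(282,395)),((195,323),(353,312)),((214,263),(336,372)),((325,257),(221,380))]:
    m=((a[0]+b[0])/2,(a[1]+b[1])/2); print('spokes',onz(t,335+m[0]/5.3,115+m[1]/5.3,.022).round(4))
E
```

```text
(array([ 0.58578175, -0.23299956,  0.07837574]), np.float64(0.000440425942858635)) [ 0.58624387 -0.23281327  0.078     ]
wrist [ 0.53662928 -0.20999471  0.078     ]
spokes [ 0.5878 -0.2339  0.022 ]
spokes [ 0.5872 -0.2336  0.022 ]
spokes [ 0.5872 -0.2341  0.022 ]
spokes [ 0.5866 -0.233   0.022 ]
```

Top and side triangulation put the cone top at (0.5858, −0.2330) with z = 0.078, which matches its known height with a 0.4 mm residual. The spokes agree at (0.587, −0.2337). Moving over the lantern, sleeve bottom at about 0.24, above the finials.

{"name": "step_arm", "arguments": {
  "plan": [
    [[2,-3.5,0,0],[4,-7,0,0],[6,-10.5,0,0],[8,-14,0,0],[10,-17.5,0,0],[12,-20.5,0,0],[12.9,-22.2,0,0],[12.9,-22.2,0,0],[12.9,-22.2,0,0]]
  ]
}}

```text
clock: 17.63
position: [0.586, -0.234, 0.4608]
tool_rot: [3.134, -0.005, 1.663]
force: [-1.1, 0.1, -1.9]
grip_width: 0.031
```

```bash
python3 - <<'E'
from h import *
w=grab('wrist','w15.png')
s=bot.observe()
print(s['clock'],np.round(s['position'],4),np.round(s['tool_rot'],3),np.round(s['force'],2),s['grip_width'])
sd=grab('side','s15.png')
p=sd['pixels'][60:240,300:470]
cv2.imwrite('pics/s15z.png',cv2.resize(p,None,fx=3.3,fy=3.3,interpolation=cv2.INTER_CUBIC))
b=np.array(s['position'])-[0,0,.2239]
for z in (0,.078): print('sleeve pred side',z,proj(sd,b+[0,0,z]).round(1))
print('cone',proj(sd,[.5865,-.2335,.078]).round(1))
E
```

```text
17.6833 [ 0.5859 -0.233   0.4613] [ 3.133 -0.005  1.664] [ 0.35 -0.68 -2.06] 0.031228935666553253
sleeve pred side 0 [390.6 147.8]
sleeve pred side 0.078 [393.9 123.9]
cone [384.8 191.3]
```

View pics/w15.png

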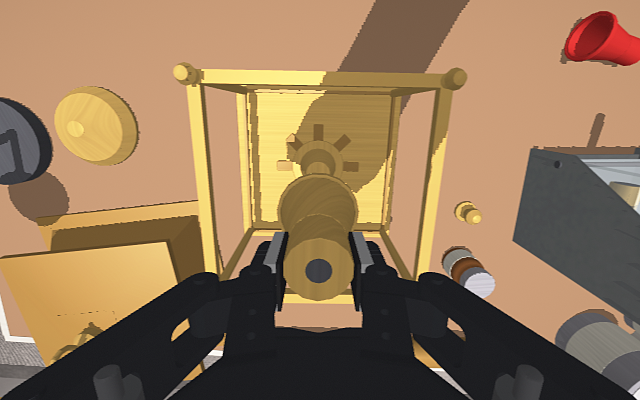

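View pics/s15z.png

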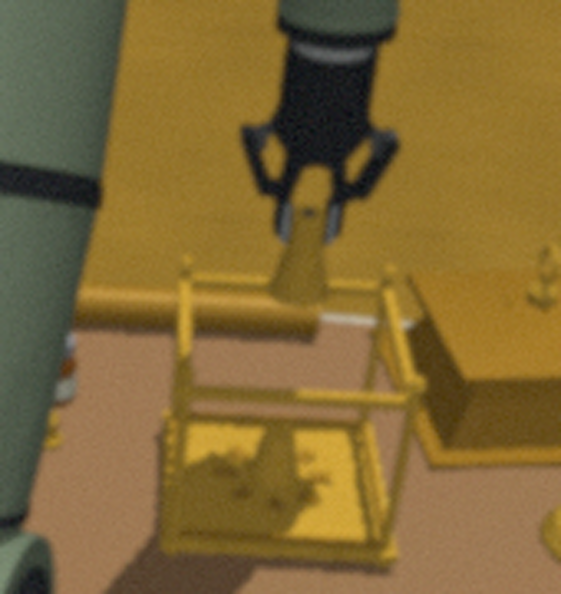

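Aligned: the spokes' midpoint is column 317.5 and the sleeve is at column 318. In the side view it hangs upright above the opening. Lowering to just above the cone top.

{"name": "step_arm", "arguments": {
  "plan": [
    [[0.1,0,-2,0],[0.1,0,-4.5,0],[0.1,0,-7,0],[0.1,0,-9.5,0],[0.1,0,-12,0],[0.1,0,-14,0],[0.1,0,-15,0],[0.1,0,-15,0],[0.1,0,-15,0]]
  ]
}}

```text
clock: 18.48
position: [0.587, -0.232, 0.3124]
tool_rot: [3.132, -0.006, 1.665]
force: [-0.4, 0.5, -1.1]
grip_width: 0.0312
```

```bash
python3 - <<'E'
from h import *
w=grab('wrist','w16.png')
s=bot.observe()
print(s['clock'],np.round(s['position'],4),np.round(s['tool_rot'],3),np.round(s['force'],2),s['grip_width'])
sd=grab('side','s16.png')
p=sd['pixels'][130:240,335:440]
cv2.imwrite('pics/s16z.png',cv2.resize(p,None,fx=5,fy=5,interpolation=cv2.INTER_CUBIC))
E
```

```text
18.5333 [ 0.5872 -0.2322  0.3131] [ 3.131 -0.005  1.665] [ 0.68 -0.59 -0.96] 0.03117727845820431
```

View pics/s16z.png

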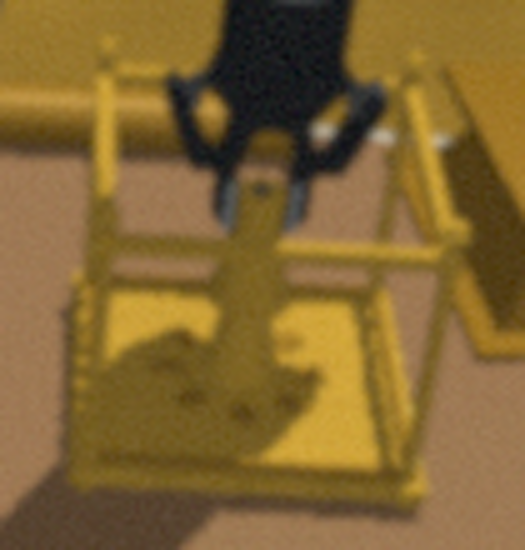

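View pics/w16.png

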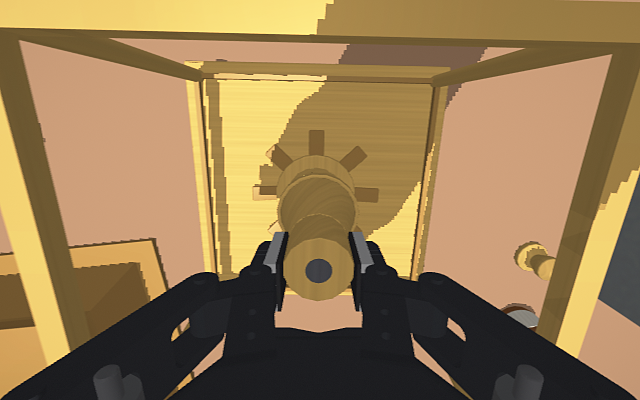

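The sleeve bottom is about 11 mm above the cone top. The spokes' midpoint at column 315 against the rim at 316.5 confirms a −1.3 mm y correction. I'll correct and lower most of the way; contact is expected at TCP z of about 0.264.

{"name": "step_arm", "arguments": {
  "plan": [
    [[-0.1,-0.1,0,0],[-0.1,-0.1,-1,0],[-0.1,-0.1,-2,0],[-0.1,-0.1,-3,0],[-0.1,-0.1,-4,0],[-0.1,-0.1,-4.2,0],[-0.1,-0.1,-4.2,0],[-0.1,-0.1,-4.2,0]]
  ]
}}

```text
clock: 19.25
position: [0.5863, -0.2333, 0.2709]
tool_rot: [3.131, -0.005, 1.665]
force: [3.5, -0.0, -3.5]
grip_width: 0.0308
```

{"name": "step_arm", "arguments": {
  "plan": [
    [[0,0,-0.1,0],[0,0,-0.2,0],[0,0,-0.2,0]]
  ]
}}

```text
clock: 19.5
position: [0.5865, -0.2334, 0.269]
tool_rot: [3.13, -0.005, 1.665]
force: [4.8, -1.0, -0.7]
grip_width: 0.0311
```

Fx of +4.8 N means the cone is pushing the sleeve toward +x, so I'll ease 1 mm that way.

{"name": "step_arm", "arguments": {
  "plan": [
    [[0.05,0,0,0],[0.1,0,0,0],[0.1,0,0,0]]
  ]
}}

```text
clock: 19.75
position: [0.5873, -0.2333, 0.2689]
tool_rot: [3.131, -0.005, 1.665]
force: [0.8, -0.8, -1.3]
grip_width: 0.0312
```

{"name": "step_arm", "arguments": {
  "plan": [
    [[0,0,-0.1,0],[0,0,-0.2,0],[0,0,-0.2,0]]
  ]
}}

```text
clock: 20.0
position: [0.5875, -0.2334, 0.267]
tool_rot: [3.13, -0.005, 1.665]
force: [2.7, -0.8, 2.8]
grip_width: 0.031
```

{"name": "step_arm", "arguments": {
  "plan": [
    [[0.05,0,0,0],[0.07,0,0,0],[0.07,0,0,0]]
  ]
}}

```text
clock: 20.25
position: [0.588, -0.2334, 0.2669]
tool_rot: [3.131, -0.005, 1.665]
force: [-0.3, 0.6, 1.4]
grip_width: 0.0315
```

{"name": "step_arm", "arguments": {
  "plan": [
    [[0,0,-0.05,0],[0,0,-0.1,0],[0,0,-0.1,0]]
  ]
}}

```text
clock: 20.5
position: [0.5881, -0.2335, 0.2662]
tool_rot: [3.13, -0.005, 1.665]
force: [0.2, 0.2, 5.8]
grip_width: 0.0311
```

Fz is +5.8 N with almost no lateral force, so it is resting on the cone all round (bottom at about 42 mm, 40 expected). I'll relieve the load slightly and let go.

{"name": "step_arm", "arguments": {
  "plan": [
    [[0,0,0.05,0],[0,0,0.05,0],[0,0,0.05,0]]
  ]
}}

```text
clock: 20.75
position: [0.588, -0.2335, 0.2665]
tool_rot: [3.131, -0.005, 1.665]
force: [1.1, 0.2, -0.1]
grip_width: 0.0314
```

{"name": "step_arm", "arguments": {
  "plan": [
    [[0,0,0,0],[0,0,0,0],[0,0,0,0],[0,0,0,0],[0,0,0,0],[0,0,0,0]]
  ],
  "jaw": 0.35
}}

```text
clock: 21.25
position: [0.588, -0.2334, 0.2665]
tool_rot: [3.131, -0.005, 1.665]
force: [0.5, 0.5, 0.2]
grip_width: 0.0554
```

```bash
python3 - <<'E'
from h import *
w=grab('wrist','w17.png')
s=bot.observe()
print(s['clock'],np.round(s['position'],4),np.round(s['tool_rot'],3),np.round(s['force'],2),s['grip_width'])
E
```

```text
21.3 [ 0.588  -0.2335  0.2665] [ 3.131 -0.005  1.665] [ 0.09  0.1  -0.56] 0.05547652855907419
```

View pics/w17.png

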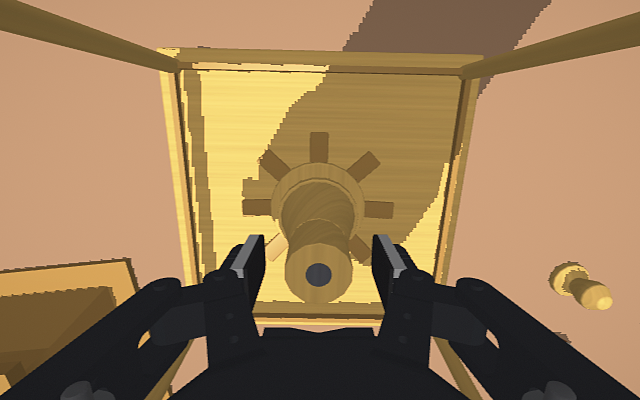

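Released; the sleeve stands centred over the cone disc, with its collar end at (318.5,274). Rising straight up and checking from the other cameras.

{"name": "step_arm", "arguments": {
  "plan": [
    [[0,0,1,0],[0,0,3,0],[0,0,7,0],[0,0,11,0],[0,0,15,0],[0,0,19,0],[0,3,20,0],[-3,7,20,0],[-6,11,20,0],[-8,15,20,0],[-8,19,20,0],[-8,23,20,0]]
  ]
}}

```text
clock: 22.3
position: [0.5068, -0.0169, 0.4678]
tool_rot: [3.13, -0.005, 1.663]
force: [2.2, 0.2, -0.6]
grip_width: 0.0554
```

```bash
python3 - <<'E'
from h import *
s=bot.observe()
print(s['clock'],np.round(s['position'],4),np.round(s['tool_rot'],3),np.round(s['force'],2),s['grip_width'])
sd=grab('side','s18.png');t=grab('top','t18.png')
a=cv2.resize(sd['pixels'][130:240,335:440],None,fx=3.7,fy=3.7,interpolation=cv2.INTER_CUBIC)
b=cv2.resize(t['pixels'][115:225,335:440],None,fx=3.7,fy=3.7,interpolation=cv2.INTER_CUBIC)
cv2.imwrite('pics/c18.png',np.hstack([a,b]))
e=np.array([.5875,-.2335,.118]);print('pred end side',proj(sd,e),'top',proj(t,e))
E
```

```text
22.3 [ 0.5068 -0.0169  0.4678] [ 3.13  -0.005  1.663] [ 2.23  0.24 -0.56] 0.05538643558497536
pred end side [386.26155679 180.7756325 ] top [392.15275724 170.50826381]
```

View pics/c18.png

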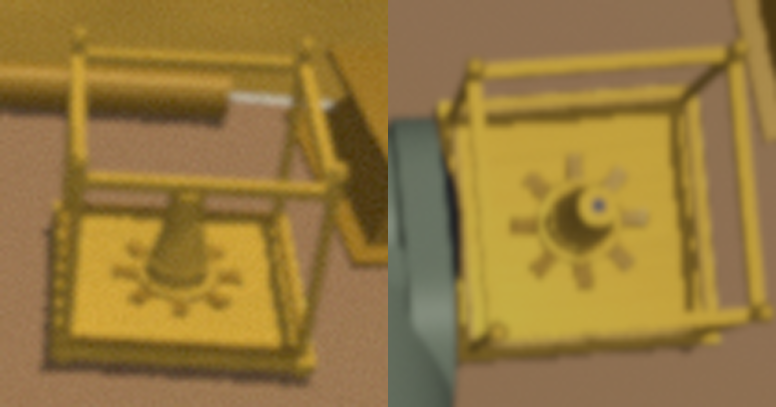

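The hole in the collar end is at top pixel (391.8,170.4), against (392.2,170.5) predicted for a straight, seated sleeve, so it sits centred and upright. Now back to the left bin's pull to shut it.

{"name": "step_arm", "arguments": {
  "plan": [
    [[-2,4,0,0],[-4,8,0,0],[-6,12,0,0],[-8,16,0,0],[-9.3,20,0,0],[-9.3,24,0,0],[-9.3,28,-2,0],[-9.3,31.9,-5,0],[-9.3,31.9,-7,0],[-9.3,31.9,-7,0]]
  ]
}}

```text
clock: 23.23
position: [0.4132, 0.3107, 0.3931]
tool_rot: [3.134, -0.005, 1.678]
force: [-1.2, -0.9, -1.9]
grip_width: 0.0556
```

```bash
python3 - <<'E'
from h import *
w=grab('wrist','w19.png')
s=bot.observe()
print(s['clock'],np.round(s['position'],4),np.round(s['tool_rot'],3),np.round(s['force'],2),s['grip_width'])
print(proj(w,[.4142,.302,.0775]))
E
```

```text
23.2833 [0.4141 0.3087 0.3954] [ 3.133 -0.005  1.676] [ 0.63 -0.37  0.51] 0.05520635741653854
[307.49934053 182.69783174]
```

View pics/w19.png

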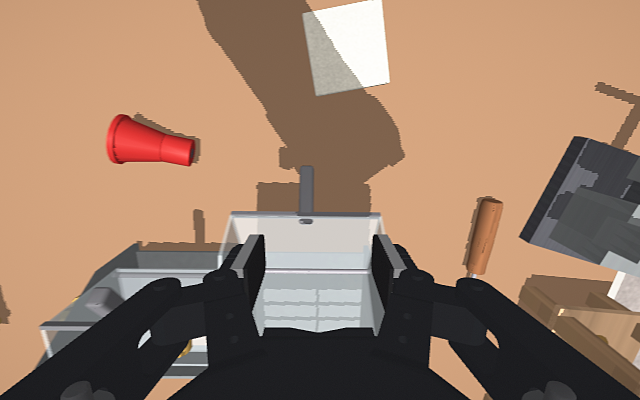

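The pull is at (307,166–214), and my predicted pinch point (307.5,183) lies on it. The bin is empty. Descend and pinch.

{"name": "step_arm", "arguments": {
  "plan": [
    [[0,-0.7,-2,-0.01],[0,-0.7,-6,-0.01],[0,-0.7,-10,-0.01],[0,-0.7,-13,-0.01],[0,-0.7,-15.5,-0.01],[0,-0.7,-16.3,-0.01],[0,-0.7,-16.3,-0.01]]
  ]
}}

```text
clock: 23.87
position: [0.4144, 0.301, 0.2321]
tool_rot: [3.134, -0.003, 1.665]
force: [-1.0, -0.9, 0.2]
grip_width: 0.0558
```

{"name": "step_arm", "arguments": {
  "plan": [
    [[0,0,0,0],[0,0,0,0],[0,0,0,0],[0,0,0,0],[0,0,0,0],[0,0,0,0]]
  ],
  "jaw": 1,
  "force": 40
}}

```text
clock: 24.37
position: [0.4149, 0.3009, 0.2336]
tool_rot: [3.132, -0.004, 1.665]
force: [-1.8, -3.6, 14.4]
grip_width: 0.0133
```

```bash
python3 - <<'E'
from h import *
s=bot.observe()
P=np.array(s['position']);print(s['clock'],P.round(4),np.round(s['force'],2),s['grip_width'])
c,sn=np.cos(.092),np.sin(.092)
g=P[2]-.153
# radial coords rel pivot
X=(P[0]-.5259)*c+(P[1]-.3124)*sn; Z=g-.05
print(X,Z,np.hypot(X,Z))
for d in np.linspace(0,1.05,13)[1:]:
    x=X*np.cos(d)+Z*np.sin(d); z=-X*np.sin(d)+Z*np.cos(d)
    print(round(d,2),np.round([100*(x-X)*c,100*(x-X)*sn,100*(z-Z)],1))
E
```

```text
24.3667 [0.4149 0.3009 0.2336] [-1.8  -3.58 14.36] 0.013308474004950404
-0.11161918719033813 0.030588949925128436 0.11573472601839846
0.09 [0.3 0.  1. ]
0.18 [0.7 0.1 1.9]
0.26 [1.2 0.1 2.8]
0.35 [1.7 0.2 3.6]
0.44 [2.3 0.2 4.4]
0.52 [3.  0.3 5.2]
0.61 [3.8 0.3 5.9]
0.7 [4.6 0.4 6.5]
0.79 [5.4 0.5 7. ]
0.88 [6.3 0.6 7.5]
0.96 [7.3 0.7 7.8]
1.05 [8.2 0.8 8.1]
```

Radius from the pivot is 115.7 mm (116 expected). Swinging it shut along the arc in two calls.

{"name": "step_arm", "arguments": {
  "plan": [
    [[0.1,0,0.5,0],[0.3,0,1.0,0],[0.5,0.1,1.5,0],[0.7,0.1,1.9,0],[0.9,0.1,2.4,0],[1.2,0.1,2.8,0],[1.4,0.2,3.2,0],[1.7,0.2,3.6,0],[2.0,0.2,4.0,0],[2.3,0.2,4.4,0],[2.6,0.3,4.8,0],[3.0,0.3,5.2,0]]
  ]
}}

```text
clock: 25.37
position: [0.4452, 0.3038, 0.2859]
tool_rot: [3.133, -0.004, 1.664]
force: [-2.5, -2.5, -7.5]
grip_width: 0.0134
```

```bash
python3 - <<'E'
from h import *
s=bot.observe()
P=np.array(s['position']);print(s['clock'],P.round(4),np.round(s['force'],2),s['grip_width'])
E
```

```text
25.3667 [0.4452 0.3038 0.2859] [-2.55 -2.45 -7.49] 0.013412965470730696
```

{"name": "step_arm", "arguments": {
  "plan": [
    [[0.4,0,0.3,0],[0.8,0,0.7,0],[1.2,0.1,1.0,0],[1.6,0.1,1.3,0],[2.0,0.2,1.6,0],[2.4,0.2,1.8,0],[2.9,0.3,2.1,0],[3.3,0.3,2.3,0],[3.8,0.4,2.5,0],[4.3,0.4,2.6,0],[4.8,0.5,2.8,0],[5.3,0.5,2.9,0]]
  ]
}}

```text
clock: 26.37
position: [0.4985, 0.3088, 0.3154]
tool_rot: [3.133, -0.004, 1.664]
force: [-8.7, 0.9, 4.4]
grip_width: 0.0134
```

{"name": "step_arm", "arguments": {
  "plan": [
    [[0.1,0,0,0],[0.2,0,0,0],[0.3,0,0,0],[0.3,0,0,0]]
  ]
}}

```text
clock: 26.7
position: [0.5017, 0.309, 0.3161]
tool_rot: [3.133, -0.004, 1.664]
force: [-5.5, -0.5, 5.2]
grip_width: 0.0129
```

```bash
python3 - <<'E'
from h import *
w=grab('wrist','w20.png');t=grab('top','t20.png')
p=t['pixels'][115:225,150:300]
cv2.imwrite('pics/t20z.png',cv2.resize(p,None,fx=5.3,fy=5.3,interpolation=cv2.INTER_CUBIC))
E
```

```text
(no output)
```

View pics/t20z.png

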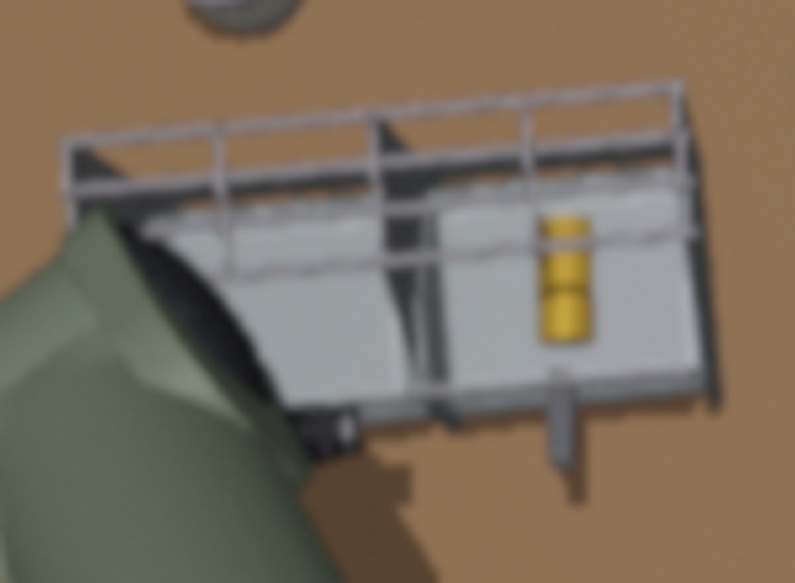

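View pics/w20.png

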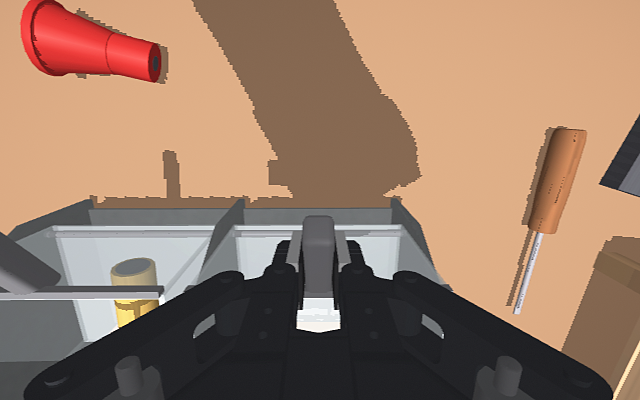

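It looks shut: the left bin's front edge lines up with the right bin's. I'll add one small push to confirm the stop, then release and compare with the first picture.

{"name": "step_arm", "arguments": {
  "plan": [
    [[0.2,0,0,0],[0.4,0,0,0],[0.4,0,0,0]]
  ]
}}

```text
clock: 27.05
position: [0.5031, 0.3094, 0.3161]
tool_rot: [3.14, -0.003, 1.666]
force: [-35.0, -5.5, 19.1]
grip_width: 0.0129
```

{"name": "step_arm", "arguments": {
  "plan": [
    [[0,0,0,0],[0,0,0,0],[0,0,0,0],[0,0,0,0],[0,0,2,0],[0,0,5,0],[-2,0,8,0],[-5,0,9,0],[-9,0,9,0],[-12,0,9,0],[-12,0,9,0]]
  ],
  "jaw": 0.4
}}

```text
clock: 27.97
position: [0.379, 0.3097, 0.4067]
tool_rot: [3.14, -0.004, 1.669]
force: [1.4, 1.8, 0.6]
grip_width: 0.0512
```

```bash
python3 - <<'E'
from h import *
s=bot.observe()
P=np.array(s['position']);print(s['clock'],P.round(4),np.round(s['force'],2),s['grip_width'])
w=grab('wrist','w21.png')
c,sn=np.cos(.092),np.sin(.092)
ex=np.array([c,sn,0]);ey=np.array([-sn,c,0]);ez=np.array([0,0,1.])
R=np.array([.600,.240,0])
for th in (0,.05,.1):
  for n,y in(('L',.078),('R',-.078)):
    piv=np.array([.5259,.3124,.05])+ey*(y-.078)
    bx=np.cos(th)*ex+np.sin(th)*ez; bz=-np.sin(th)*ex+np.cos(th)*ez
    B=lambda x,yy,z: piv+x*bx+yy*ey+z*bz
    print(th,n,'front top',proj(w,B(0,-.04,.1)).round(1),proj(w,B(0,.04,.1)).round(1),'pull',proj(w,B(-.032,0,.111)).round(1))
E
```

```text
27.9667 [0.379  0.3097 0.4067] [1.45 1.82 0.56] 0.05120346325592913
0 L front top [262.3 349.1] [346.6 349.2] pull [303.8 329.2]
0 R front top [ 96.9 348.8] [181.9 349. ] pull [126.3 328.8]
0.05 L front top [262.1 344.6] [346.8 344.8] pull [303.8 322.6]
0.05 R front top [ 95.9 344.4] [181.3 344.5] pull [126.4 322.2]
0.1 L front top [261.9 340. ] [346.9 340.1] pull [303.8 315.8]
0.1 R front top [ 95.2 339.7] [180.8 339.8] pull [126.8 315.4]
```

View pics/w21.png

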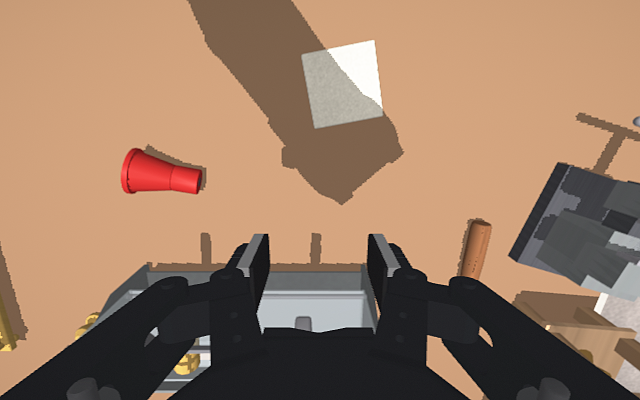

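The force rose to −35 N against the stop, so the bin is fully shut. Moving the arm to the middle for final views.

{"name": "step_arm", "arguments": {
  "plan": [
    [[1,-4,3,0],[2,-8,5,0],[3,-12,5,0],[4,-16,5,0],[5,-20,5,0],[6,-24,5,0],[7,-28,5,0],[7,-31,5,0],[7,-31,5,0],[7,-31,5,0]]
  ]
}}

```text
clock: 28.85
position: [0.452, -0.0027, 0.4571]
tool_rot: [3.138, -0.003, 1.663]
force: [-0.2, 1.0, -0.2]
grip_width: 0.0515
```

```bash
python3 - <<'E'
from h import *
s=bot.observe()
print(s['clock'],np.round(s['position'],3),np.round(s['force'],2))
t=grab('top','t22.png');sd=grab('side','s22.png')
a0=cv2.imread('pics/top0.png')
z=lambda im:cv2.resize(im[115:225,155:295],None,fx=2.8,fy=2.8,interpolation=cv2.INTER_CUBIC)
z2=lambda im:cv2.resize(im[115:225,330:470],None,fx=2.8,fy=2.8,interpolation=cv2.INTER_CUBIC)
s2=cv2.resize(sd['pixels'][130:240,330:470],None,fx=2.8,fy=2.8,interpolation=cv2.INTER_CUBIC)
cv2.imwrite('pics/f22.png',np.vstack([np.hstack([z(a0),z(t['pixels'])]),np.hstack([z2(t['pixels']),s2])])[:600,:800])
d=cv2.absdiff(a0,t['pixels']).max(2)>60
n,l,st,c=cv2.connectedComponentsWithStats(d.astype(np.uint8))
for i in range(1,n):
    if st[i,4]>12: print(st[i],c[i].round())
E
```

```text
28.85 [ 0.452 -0.003  0.457] [-0.24  1.04 -0.21]
[198 158  11   7  67] [203. 161.]
[196 167  18  18 236] [204. 176.]
[384 170   7   8  21] [387. 174.]
[327 178  10  11  29] [331. 182.]
[345 187   6  34 108] [348. 203.]
[280 191   6  39 168] [282. 211.]
[ 273  247   91  153 1865] [322. 316.]
[   0  314  125   86 4050] [ 63. 354.]
[316 344  16  10  32] [323. 347.]
[202 350  70  50 776] [249. 390.]
[295 354  52  31 827] [322. 372.]
[309 390   7  10  14] [313. 395.]
[144 396  48   4 117] [167. 398.]
```

View pics/f22.png

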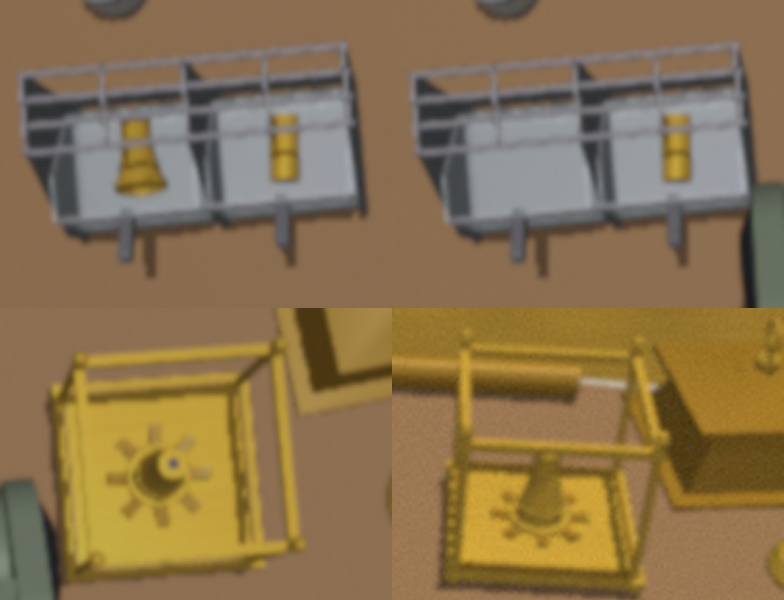

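The bin is shut exactly as in the first picture: the image difference there shows only the missing sleeve. The straight sleeve hasn't moved, and the tapered sleeve sits upright on the cone. Other differences are the arm and its shadow. Handing in.

```bash
python3 - <<'E'
from workcell import bot
print(bot.job_done())
E
```

```text
the job is handed in; nothing more can be done
None
```

The job is done and handed in at about 29 s on the clock. The tapered sleeve is on the cone and the left bin is shut again.

1. **Tipping the bin:** On the first tip the sleeve leaned about 9° back onto the bin floor instead of standing flat. I re-gripped the pull, eased it back and brought it briskly to the stop, and the sleeve then stood flat on the front wall.
2. **Standing it on the bench:** I lifted it out by the collar at about 30° tilt. I righted it in the grip by swinging it back with the rim edge on the bench, then let go. Its outline matched an upright sleeve to about a pixel.
3. **Setting it on the cone:** I took it again from above by the collar and lowered it, easing it sideways by up to 1 mm on force feedback. I stopped when it rested at about 6 N with almost no side force, took the load off and let go.
4. **Shutting the bin:** I swung it shut until the force reached about 35 N against the stop.

**Last checks:**
- The collar hole was within half a pixel of where a straight, seated sleeve should show it.
- Compared with the first picture, the top view showed changes only at the sleeve, the cone, and the arm and its shadow. The straight sleeve was unmoved.
- **Seated height:** just before release the sleeve's wide end read about 42 mm above the bench, against the nominal 40 mm. That is within calibration error, but I did not measure the height separately after letting go.

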